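# Refit the compressor's air filter and dip its oil

### The arm

A 6-joint arm with a two-finger parallel gripper is mounted at the origin on the work surface. World frame = base frame: x ahead of the robot, y to its left, z up, the work surface at z = 0. Lengths are in m, angles in degrees, forces in N, time in s.
With the tool pointing down it reaches from about 0.3 to 0.75 m from the base axis. Payload 8.5 kg.
Tool frame: the origin (TCP) lies at the very end of the fingers, on their centre line; the grasp point (between the pads) lies 19 mm behind it (hold_point_z is the distance from the TCP to the grasp point, in m); z points along the fingers, y is the direction in which the jaws open and shut (so a half turn about z gives the same grasp; the last joint's range is limited). The gripper opens to 85 mm and grips with 20 to 120 N. Pads are 22 mm wide; open, the fingers measure 114 mm over their backs; the gripper's body (76 mm by 85 mm) begins 54 mm behind the grasp point. The pads swing forward as they close: fully open they stand 13 mm farther back than shut.
Start: joints at [57.107, 21.807, 74.336, -0, 83.858, -12.336], TCP at [0.193, 0.515, 0.211] pointing down, gripper open.
Joint ranges: [-178.18, 178.18], [-50.72, 133.34], [12.68, 142.11], [-81.47, 261.47], [9.98, 163.14], [-165.26, 165.26]. Speed limits (degrees/s): [136.94, 136.94, 180, 180, 180, 180].

### API

Orientations are given as a 3x3 rotation matrix whose columns are the frame's x, y, z axes.
In Python, from rig import observe, get_image, close_job, hold_point_z gives the robot as it stands. The module is installed in compiled form; this text tells all that it offers.
- The arm moves only by the tool jog_arm, never from a script. Its arguments are lists of equal length, an entry for each row: "travel": the shift along the world's x, y, z in m, a list of three; "dr": the turn, a rotation vector about the world's x, y, z in rad, a list of three. In form: {"travel": [[x, y, z], ...], "dr": [[rx, ry, rz], ...]}. A call has 1 to 20 rows; each row shifts and turns the commanded pose from where the row before left it; what a row does not reach is not made up. A row lasts 1/12 s, in which the tool goes at most 41.7 mm and 7.16 degrees, less where a joint would pass 70% of its speed; a pose out of reach is approached as far as the arm can. A call with a gripper value outside its range is refused whole. "jaw" is the finger opening in m, from 0 to 0.0854, set as the call begins (left out, the last holds). The fingers move at their own pace and stop on an object; "newtons" is the grip in N (left out, the last holds). Time passes only in rows, so rows that do not move let the fingers close. It gives the time, the measured TCP pose, the force and the opening at its end, in the units of the state.
- observe(): the state, without advancing time (a new reading comes with each control period).
- get_image(name): name is "side" or "top" or "wrist"; returns a dict with "color" (384x512x3 uint8, red, green, blue), "fovy" (degrees; the focal length in pixels is half the picture's height over the tangent of half this angle, whatever the lens; pixels are square), "cx", "cy" (the principal point, pixels), "R" (3x3) and "t" (3): a world point X has camera coordinates R X + t. Camera axes: x right, y down, z forward; pixel columns grow to the right and rows downward; lengths in m; the calibration is good to about 2 mm. The wrist camera is an equidistant fisheye: a pixel r from the principal point sees the ray r / f radians off the axis. A picture is of the moment at which its call begins. There is no depth.
- close_job(): hands the job in, once; it reports no verdict.
The state is a dict: "time_s": time; "q": joint angles; "qvel": joint speeds; "joint_efforts": joint torques, N m; "position": TCP position; "tool_rot": TCP orientation; "ft_force": force on the tool from outside, world axes, zero at the start; "wrist_torque": the same for the moment, N m; "grip_width": finger opening in m.
Only numpy, scipy, OpenCV 4.12 (cv2) and the standard library are available. Lean on these libraries where they do the work, as an engineer would, in place of code of your own. Each camera call takes 0.05 s, during which the arm holds its last target.

### The job

Get the bench air compressor ready to start. Take the clean filter panel from its draining stand and slide it down into the slot in the compressor's top until it is fully home, without letting it drop in. Then dip the oil: take the dipstick from the drip tray, push it into the compressor's inclined oil tube until its collar stops on the tube's mouth, draw it out again and finish holding it level for reading, its tip over the drip tray and well clear above it. Do not put the dipstick down or let go of it, and leave the bottle, the tube rack and the tape roll alone.

Things in the scene. Friction and masses are not known exactly. Their poses are not given: they have to be found in the camera images.
- compressor: White sheet-metal bench air compressor, fixed; casing 200 x 200 mm, top face at z = 150 mm, centred 70 mm to local +y of the origin. A grey cast oil sump (local x +-58 mm, local y -120 to -30 mm, 75 mm high, fins to local x +-67 mm) stands against the casing's local -y side. Origin on the bench, local x is along the filter slot, z up. The dial and switch are on its local +x face.
- slot_mouth (a point): Centre of the filter slot's opening, in the plane of the compressor's top. The slot is vertical, 104 mm long (along the compressor's x) and 15 mm wide (along its y), with 4 mm chamfered edges.
- slot_floor (a point): Centre of the slot's floor, 100 mm straight below slot_mouth; the filter's underside rests here when it is fully home.
- oil_tube: Inclined round steel oil tube that rises from the sump towards the compressor's local -y side, 40 deg above the horizontal; part of the compressor. Origin: centre of its mouth rim, 135 mm above the bench. z axis: along the tube, outward and upward. Bore 14 mm, flared to 26 mm in the outermost 12 mm; rim 30 mm outside diameter; about 75 mm of it stands outside the sump.
- filter: Filter panel: grey frame, white pleated paper, 100 mm wide (its x), 12 mm thick (its y), 100 mm high, plus a pull tab mid-top: 45 mm wide, 12 mm thick, 30 mm high (top 130 mm above the underside). Origin: centre of its underside, z up. About 0.12 kg. It goes in either way round. When home the frame is flush with the compressor's top and only the tab stands out.
- filter_tab (a point): Point in the middle of the filter's pull tab where it is gripped, 122 mm above the filter's underside.
- stand: White plastic draining stand, fixed, 112 x 56 mm, plate 8 mm thick; the filter stands upright on the plate in the 14 mm slot between four ribs (up to 40 mm above the bench) at its ends. Origin: centre of its underside; x along the slot. The ribs grip nothing: the filter lifts straight out.
- tray: Open steel drip tray, fixed, 170 mm long (its x), 90 mm wide (its y), 45 mm high. Origin: centre of its underside. The end wall on its -x side and a cross rib at x = 30 mm have 13 mm wide notches whose floors are 38 mm above the bench.
- dipstick: Steel rod 8 mm in diameter, 150 mm long, tapered tip; collar disc 36 mm diameter, 6 mm thick; grey 18 mm square grip, 60 mm long. Origin: on the axis at the collar's tip-side face; x towards the tip. Grip: x = -66 to -6, sides facing y and z. About 0.1 kg, balance at x = 35 to 40. Starts level in the tray's notches, tip to tray +x, axis 42 mm above the bench, collar 12 mm outside the tray's -x end.
- dip_grip (a point): Point on the dipstick's axis in its grip, at x = -32 mm.
- dip_tip (a point): The dipstick's tip, on its axis at x = 150 mm.
- bottle: Bystander: white plastic bottle, 68 mm diameter, 150 mm high. Origin: centre of its underside.
- tube_rack: Bystander: orange test-tube rack, 80 x 190 mm, 62 mm high, tubes up to 96 mm. Origin: centre of its underside.
- tape: Bystander: white roll of tape lying flat, 100 mm diameter, 25 mm high. Origin: centre of its underside.
Things that resemble listed ones, but are neither listed nor needed, are in the scene too. Leave any orange or yellow look-alike of the filter alone. There is more than one size of the dipstick; the one meant has the size given above.

How it is judged (in metres and radians):
On the way, in this order (a step that is already met when the one before it is completed fails the run):
1. the filter panel is fully home in the slot (distance between filter and slot_floor below 0.005 m and z of filter in the frame of slot_floor below 0.003 m and angle between filter's own z axis and vertical below 0.06 rad), for 0.2 s.
2. the dipstick is in the oil tube with its collar stopped on the mouth (distance between dipstick and oil_tube below 0.006 m and z of dipstick in the frame of oil_tube below 0.003 m and angle between the x axis of dipstick and the z axis of oil_tube, either way round below 0.1 rad), for 0.2 s.
At the end, for the whole second after the job is handed in: The gripper holds the dipstick still, its rod level within 8 deg, its tip vertically over the drip tray's outline and at least 90 mm above the bench (45 mm above the tray's rim), touching neither tray nor compressor; the filter panel is still fully home (underside within 3 mm of the slot's floor) (all of step 1 and contact force between dipstick and the fingers above 0.5 N and angle between dipstick's own x axis and vertical between 1.43 and 1.71 rad and height (world z) of dip_tip above 0.09 m and x of dip_tip in the frame of tray between -0.085 and 0.085 m and y of dip_tip in the frame of tray between -0.045 and 0.045 m and linear speed of dipstick below 0.03 m/s and contact force between dipstick and tray below 0.05 N and contact force between dipstick and compressor below 0.05 N); the arm keeps its last pose, push and grip.
It fails at once if the filter panel is let drop (linear speed of filter above 0.4 m/s and contact force between filter and the fingers below 0.05 N).
It fails at once if a bystander (bottle, tube rack, tape roll) is moved by more than 30 mm (distance of any of bottle, tube_rack, tape from where it was at the start of the episode above 0.03 m).
It also fails if it takes over 72 s, if anything falls off the work surface, if the arm or the gripper's body presses on something with over 40 N, if the wrist force passes 120 N, or if a joint passes its speed limit or range.

## Working session

There is one attempt and no reset: what is moved stays moved. The work goes in short steps, Python scripts to look and compute and a tool call to move; the robot and the scene stay as the last step left them, time stands still between calls to the robot, and variables do not carry over. Pictures are saved under pics/ and viewed, and the job is handed in when it is done.

Besides the shell and the picture viewer there is one more tool, called after "Request:" by a JSON object that holds its "name" and its "arguments", one argument or row to a line. jog_arm: Moves the arm, as the interface text tells. Its arguments: {"type":"object","properties":{"travel":{"type":"array"},"dr":{"type":"array"},"jaw":{"type":"number"},"newtons":{"type":"number"}},"required":["travel","dr"]}

```bash
mkdir -p pics
cat > h.py <<'E'
import numpy as np, cv2
from rig import observe,get_image,hold_point_z
def snap(n,tag):
    d=get_image(n); cv2.imwrite(f'pics/{tag}.png',cv2.cvtColor(d['color'],cv2.COLOR_RGB2BGR)); np.savez(f'pics/{tag}.npz',**d); return d
def ray(d,u,v):
    f=384/2/np.tan(np.radians(float(d['fovy']))/2)
    R=np.array(d['R']);t=np.array(d['t']); x=u-float(d['cx']);y=v-float(d['cy'])
    if 'wrist' in str(d.get('name','')):
        r=np.hypot(x,y);a=r/f; c=np.array([x/r*np.sin(a),y/r*np.sin(a),np.cos(a)]) if r>0 else np.array([0,0,1.])
    else: c=np.array([x/f,y/f,1.])
    w=R.T@c; return -R.T@t,w/np.linalg.norm(w)
def onz(d,u,v,z):
    o,w=ray(d,u,v); return o+w*(z-o[2])/w[2]
def load(tag):
    d=dict(np.load(f'pics/{tag}.npz'));
    if tag.startswith('wrist'): d['name']='wrist'
    return d
def proj(d,X):
    f=384/2/np.tan(np.radians(float(d['fovy']))/2)
    c=np.array(d['R'])@np.array(X)+np.array(d['t'])
    if 'wrist' in str(d.get('name','')):
        r=np.hypot(c[0],c[1]);a=np.arctan2(r,c[2]);return np.array([d['cx']+f*a*c[0]/r,d['cy']+f*a*c[1]/r])
    return np.array([d['cx']+f*c[0]/c[2],d['cy']+f*c[1]/c[2]])
def tri(p):
    A=0;b=0
    for d,u,v in p:
        o,w=ray(d,u,v);M=np.eye(3)-np.outer(w,w);A=A+M;b=b+M@o
    return np.linalg.solve(A,b)
E
python3 - <<'E'
from h import *
for n in('side','top','wrist'):
    d=snap(n,n+'0'); print(n,d['fovy'],d['cx'],d['cy'],np.round(-np.array(d['R']).T@d['t'],3))
    cv2.imwrite(f'pics/{n}0b.png',cv2.resize(cv2.imread(f'pics/{n}0.png'),(800,600)))
print(observe(),hold_point_z)
E
```

```text
side 56.58852051903805 254.0003852683833 191.82838391704215 [ 0.136 -0.602  0.871]
top 51.19459513271172 263.5065520705417 186.09951046786722 [ 0.438 -0.121  1.535]
wrist 65.70646984690485 256.70411138217673 192.7838013543376 [0.128 0.539 0.373]
{'time_s': 0.15, 'q': array([ 5.71059114e+01,  2.18333113e+01,  7.43709432e+01,  2.62963896e-03,
        8.38581960e+01, -1.23352580e+01]), 'qvel': array([ 0.08822283, -0.08807325, -0.15402646, -0.01858542, -0.08547358,
        0.04102156]), 'joint_efforts': array([ 2.91802535e-03, -4.48622203e+01, -2.31343549e+01, -7.65516052e-05,
        3.83489009e-03, -8.26885321e-05]), 'position': array([0.19299971, 0.51477839, 0.21076506]), 'tool_rot': array([[-9.36310286e-01,  3.51173249e-01, -6.30264545e-04],
       [ 3.51173705e-01,  9.36309904e-01, -8.90437069e-04],
       [ 2.77425257e-04, -1.05505772e-03, -9.99999405e-01]]), 'ft_force': array([ 0.80427013, -0.26928864,  0.69057796]), 'wrist_torque': array([-0.0975909 ,  0.04206831,  0.01454628]), 'grip_width': 0.08564531804645183} 0.0187
```

View pics/side0b.png

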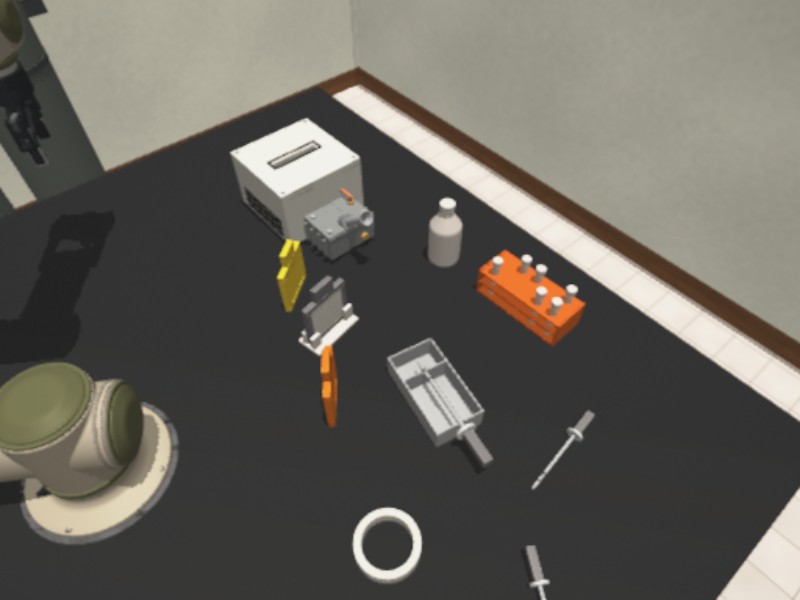

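View pics/top0b.png

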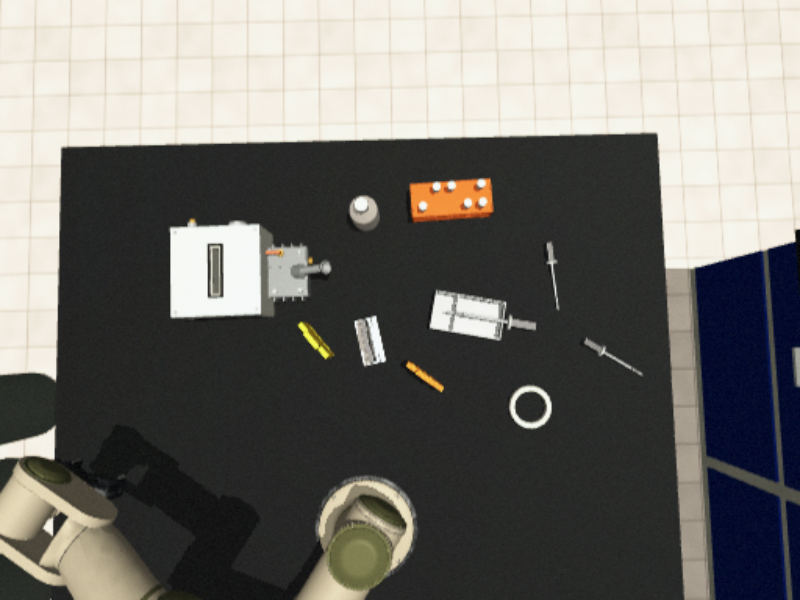

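View pics/wrist0b.png

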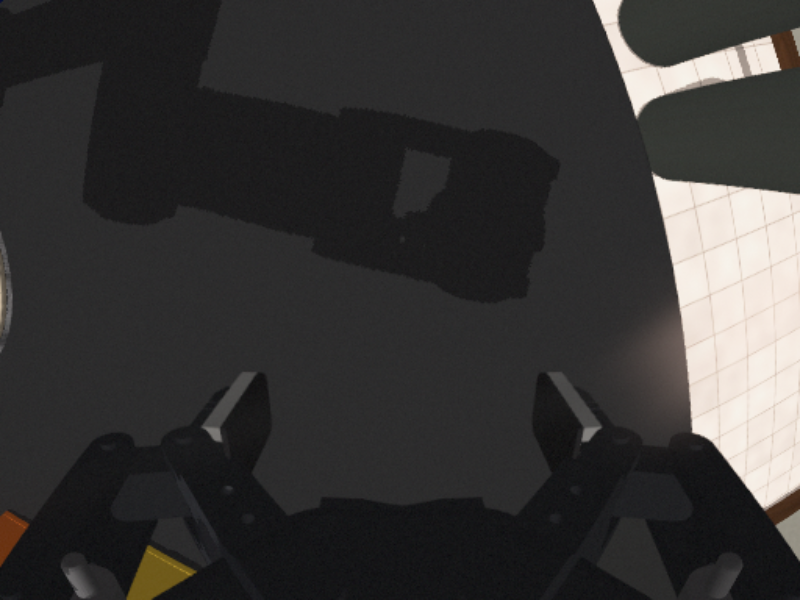

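The side view (800x600 copy) shows these:
- **Filters:** the grey panel stands on the white stand at (325,315). The look-alikes are yellow (291,275) and orange (329,388).
- **Dipsticks:** one is in the tray at (450,410). Loose ones are at (565,450) and (537,575).

By the description, I choose the grey panel on the stand and the dipstick in the tray. Next come close crops to check both.

Run:
```python
from h import *
def crop(tag,x0,y0,w,h,s,out):
    im=cv2.imread(f'pics/{tag}.png')[y0:y0+h,x0:x0+w]; im=cv2.resize(im,None,fx=s,fy=s,interpolation=cv2.INTER_CUBIC)
    for k in range(0,w,10): cv2.line(im,(k*s,0),(k*s,4 if k%50 else 12),(0,255,255),1); 
    for k in range(0,h,10): cv2.line(im,(0,k*s),(4 if k%50 else 12,k*s),(0,255,255),1)
    cv2.imwrite(f'pics/{out}.png',im)
crop('top0',100,130,130,90,6,'c_top1')
crop('top0',220,170,130,80,6,'c_top2')
crop('side0',140,70,110,80,7,'c_side1')
crop('side0',180,150,150,150,4,'c_side2')
```

```text
(no output)
```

View pics/c_top1.png

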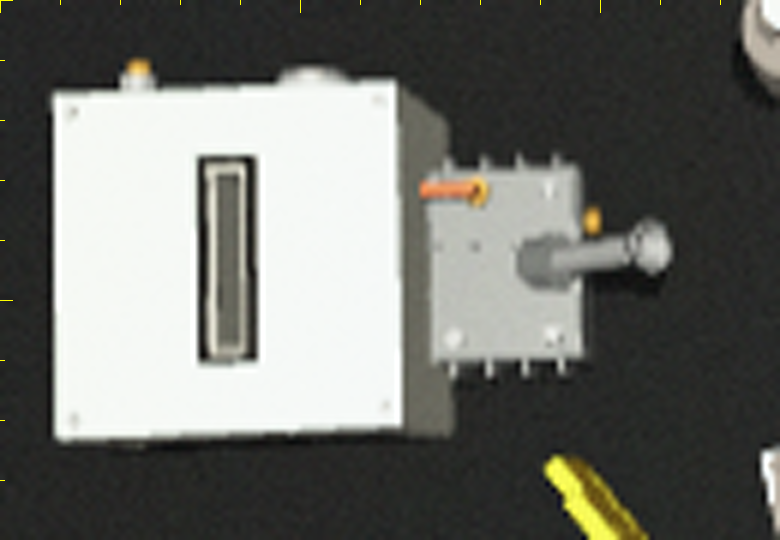

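View pics/c_top2.png

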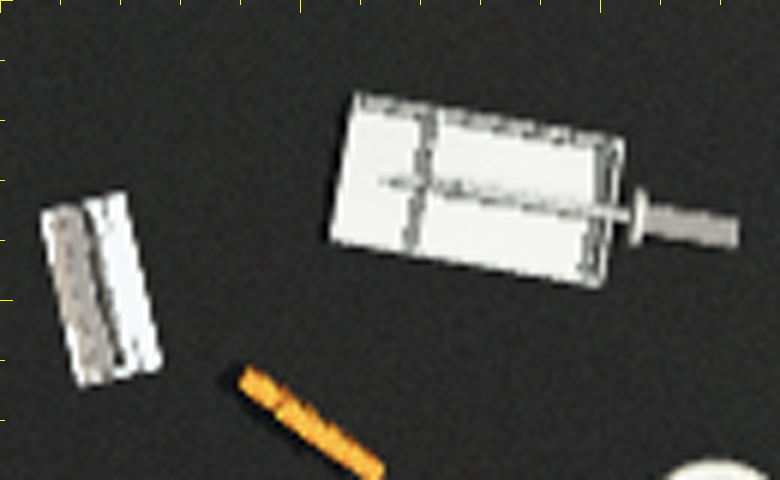

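View pics/c_side1.png

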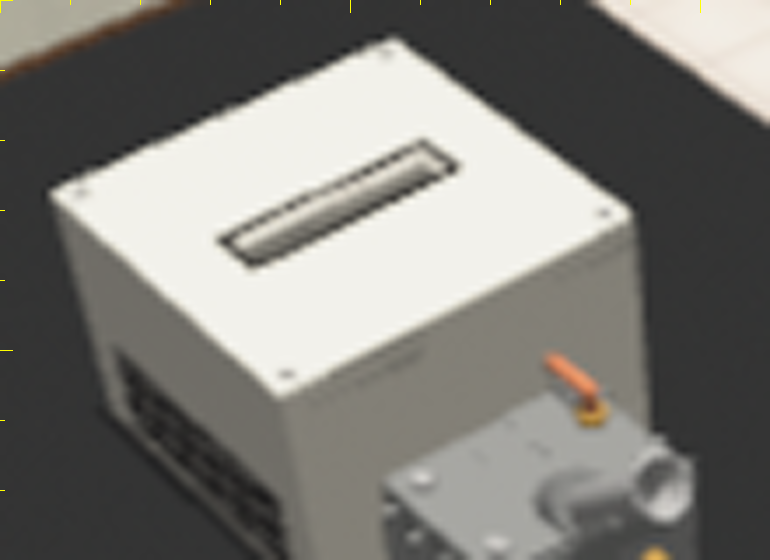

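View pics/c_side2.png

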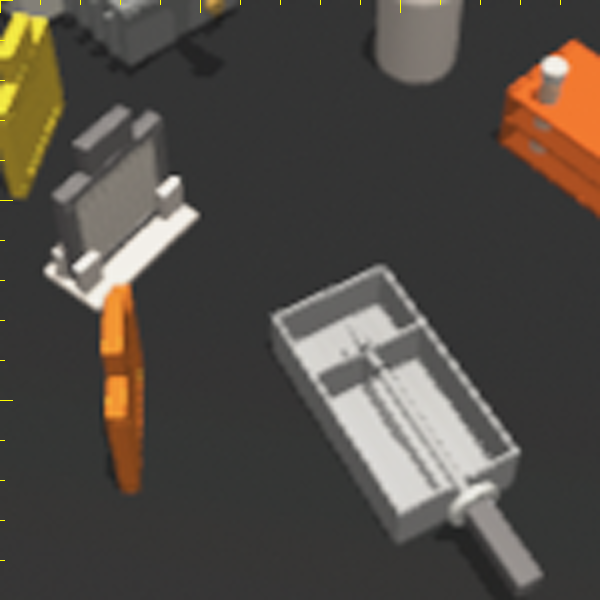

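The crops confirm the choice. The grey panel with a mid-top tab sits in the stand ribs, and the dipstick lies in the tray's notches with its collar just outside the tray. Now I'll work out the poses.

Run:
```python
from h import *
np.set_printoptions(precision=4,suppress=True)
T=load('top0');S=load('side0')
t1=lambda x,y:(T,100+x/6-.4,130+y/6-.4); t2=lambda x,y:(T,220+x/6-.4,170+y/6-.4)
s1=lambda x,y:(S,140+x/7-.4,70+y/7-.4); s2=lambda x,y:(S,180+x/4-.4,150+y/4-.4)
P=lambda a,z:onz(*a,z)
ang=lambda v:np.degrees(np.arctan2(v[1],v[0]))
for nm,c,z in(('casetop T',[t1(52,93),t1(397,80),t1(403,428),t1(55,440)],.15),('casetop S',[s1(395,38),s1(633,212),s1(283,397),s1(52,190)],.15),
 ('slot T',[t1(197,156),t1(257,156),t1(258,362),t1(197,362)],.15),('slot S',[s1(424,138),s1(461,166),s1(252,268),s1(217,239)],.15),
 ('tray T',[t2(355,93),t2(624,138),t2(604,288),t2(330,242)],.045),('tray S',[s2(383,264),s2(520,450),s2(402,543),s2(272,316)],.045),
 ('stand T',[t2(42,210),t2(125,193),t2(162,368),t2(80,385)],.008)):
    p=np.array([P(a,z) for a in c]); print(nm,p.mean(0),'sides',[round(float(np.linalg.norm(p[(i+1)%4]-p[i])),4) for i in range(4)],'ang',[round(float(ang(p[(i+1)%4]-p[i])),1) for i in range(4)])
m=tri([t1(652,247),s1(668,480)]);print('mouth tri',m, P(t1(652,247),.135),P(s1(668,480),.135))
for nm,a,b in(('collar',t2(640,217),s2(474,503)),('gripend',t2(739,231),s2(530,580)),('tip',t2(380,180),s2(352,330))):
    print(nm,P(a,.042),P(b,.042))
print('tab S ends z.138',[P(s2(*q),.138) for q in((75,147),(122,105),(132,112),(84,153))])
print('frame top S z.108',[P(s2(*q),.108) for q in((54,192),(84,175),(135,119),(150,110),(162,118),(68,200))])
```

```text
casetop T [0.6073 0.3159 0.15  ] sides [0.2012, 0.2031, 0.2005, 0.2024] ang [-89.2, -179.3, 90.6, 0.9]
casetop S [0.6108 0.316  0.15  ] sides [0.1982, 0.2012, 0.2037, 0.2003] ang [-89.2, -178.0, 90.6, 0.4]
slot T [0.6076 0.3156 0.15  ] sides [0.0349, 0.1202, 0.0352, 0.1202] ang [-91.4, -179.7, 88.6, 0.1]
slot S [0.6106 0.317  0.15  ] sides [0.0311, 0.1208, 0.0298, 0.1212] ang [-89.1, -178.7, 91.5, 1.9]
tray T [ 0.4991 -0.2532  0.045 ] sides [0.1692, 0.0938, 0.1715, 0.0938] ang [-100.9, 170.4, 79.1, -11.0]
tray S [ 0.4987 -0.2579  0.045 ] sides [0.17, 0.1017, 0.1873, 0.0901] ang [-100.8, 178.9, 76.1, -10.7]
stand T [ 0.4439 -0.0166  0.008 ] sides [0.0537, 0.113, 0.0528, 0.1131] ang [-79.8, -169.2, 100.3, 11.3]
mouth tri [0.6122 0.0691 0.1397] [0.6103 0.0714 0.135 ] [0.6178 0.0718 0.135 ]
collar [ 0.4801 -0.3533  0.042 ] [ 0.4828 -0.3526  0.042 ]
gripend [ 0.47   -0.4143  0.042 ] [ 0.473  -0.4111  0.042 ]
tip [ 0.5069 -0.1927  0.042 ] [ 0.5098 -0.2053  0.042 ]
tab S ends z.138 [array([ 0.4206, -0.0195,  0.138 ]), array([ 0.4673, -0.0087,  0.138 ]), array([ 0.4687, -0.0185,  0.138 ]), array([ 0.4222, -0.0279,  0.138 ])]
frame top S z.108 [array([ 0.3982, -0.0202,  0.108 ]), array([ 0.4225, -0.021 ,  0.108 ]), array([ 0.4801, -0.0015,  0.108 ]), array([ 0.4934, -0.0015,  0.108 ]), array([ 0.4954, -0.0133,  0.108 ]), array([ 0.4016, -0.0322,  0.108 ])]
```

Request:
{"name": "jog_arm", "arguments": {
  "travel": [
    [0.0157,-0.0333,0],
    [0.0157,-0.0333,0],
    [0.0157,-0.0333,0],
    [0.0157,-0.0333,0],
    [0.0157,-0.0333,0],
    [0.0157,-0.0333,0],
    [0.0157,-0.0333,0],
    [0.0157,-0.0333,0],
    [0.0157,-0.0333,0],
    [0.0157,-0.0333,0],
    [0.0157,-0.0333,0],
    [0.0157,-0.0333,0],
    [0.0157,-0.0333,0],
    [0.0157,-0.0333,0],
    [0.0157,-0.0333,0],
    [0.0157,-0.0333,0],
    [0,0,0],
    [0,0,0]
  ],
  "dr": [
    [0,0,0.0345],
    [0,0,0.0345],
    [0,0,0.0345],
    [0,0,0.0345],
    [0,0,0.0345],
    [0,0,0.0345],
    [0,0,0.0345],
    [0,0,0.0345],
    [0,0,0.0345],
    [0,0,0.0345],
    [0,0,0.0345],
    [0,0,0.0345],
    [0,0,0.0345],
    [0,0,0.0345],
    [0,0,0.0345],
    [0,0,0.0345],
    [0,0,0],
    [0,0,0]
  ]
}}

```text
time_s: 1.65
position: [0.4446, -0.0192, 0.2107]
tool_rot: [[-0.982, -0.189, -0.001], [-0.189, 0.982, 0.0], [0.001, 0.001, -1.0]]
ft_force: [-0.6, -0.0, 0.9]
grip_width: 0.0855
```

Run:
```python
from h import *
d=snap('wrist','wrist1'); snap('top','top1'); print(observe()['position'],observe()['tool_rot'])
cv2.imwrite('pics/wrist1b.png',cv2.resize(cv2.imread('pics/wrist1.png'),(800,600)))
```

```text
[ 0.44383712 -0.01731086  0.21101929] [[-9.81433329e-01 -1.91801960e-01 -7.92645542e-04]
 [-1.91802357e-01  9.81433465e-01  4.58336371e-04]
 [ 6.90019047e-04  6.01857873e-04 -9.99999581e-01]]
```

View pics/wrist1b.png

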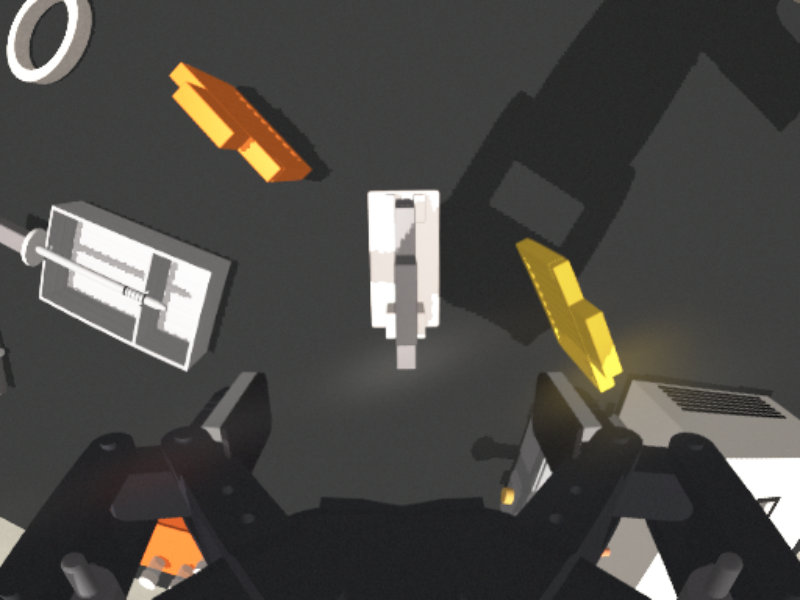

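The wrist view (800x600 copy) shows the grey panel edge-on at columns 394-417, rows 200-368, aligned with the jaws. I'll crop it to measure.

Run:
```python
from h import *
im=cv2.imread('pics/wrist1.png')[115:245,225:290]; cv2.imwrite('pics/c3.png',cv2.resize(im,None,fx=4.6,fy=4.6,interpolation=cv2.INTER_CUBIC))
im=cv2.imread('pics/top1.png')[175:260,200:290]; cv2.imwrite('pics/c4.png',cv2.resize(im,None,fx=6,fy=6,interpolation=cv2.INTER_CUBIC))
```

```text
(no output)
```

View pics/c3.png

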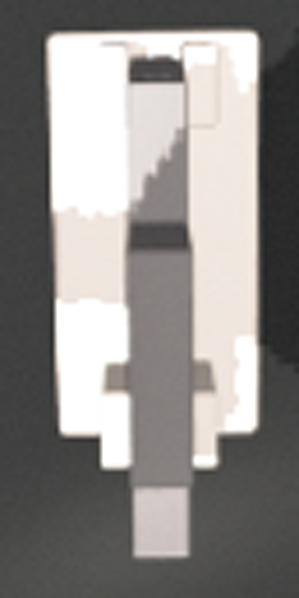

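Run:
```python
from h import *
np.set_printoptions(precision=4,suppress=True)
W=load('wrist1')
c=lambda x,y:(225+x/4.6-.4,115+y/4.6-.4)
p=np.array([onz(W,*c(*q),.138) for q in((129,247),(191,247),(191,487),(132,487))]);print(p,p.mean(0))
p2=np.array([onz(W,*c(*q),.108) for q in((129,80),(185,80),(188,555),(134,555))]);print(p2,p2.mean(0))
for p in(p,p2):
    v=(p[2]+p[3]-p[0]-p[1])/2;print(np.degrees(np.arctan2(v[1],v[0])),np.linalg.norm(v))
B=load('side0')
for q in ((447,265),):print('bottle S',onz(B,q[0]*.64,q[1]*.64,0))
T=load('top0');print('bottle T top',onz(T,361*.64,204*.64,.15))
```

```text
[[ 0.4224 -0.0272  0.138 ]
 [ 0.4203 -0.0165  0.138 ]
 [ 0.4644 -0.0077  0.138 ]
 [ 0.4664 -0.0184  0.138 ]] [ 0.4434 -0.0174  0.138 ]
[[ 0.3957 -0.0326  0.108 ]
 [ 0.3937 -0.022   0.108 ]
 [ 0.4908 -0.002   0.108 ]
 [ 0.493  -0.0133  0.108 ]] [ 0.4433 -0.0175  0.108 ]
11.318794337008688 0.04490784407490773
11.412442518043353 0.09914237152282367
bottle S [ 0.7401 -0.0385  0.    ]
bottle T top [ 0.7484 -0.0123  0.15  ]
```

Request:
{"name": "jog_arm", "arguments": {
  "travel": [
    [-0.0004,0,-0.0165],
    [0,0,-0.0165],
    [0,0,-0.0165],
    [0,0,-0.0165],
    [0,0,-0.0165],
    [0,0,-0.0165],
    [0,0,0],
    [0,0,0],
    [0,0,0]
  ],
  "dr": [
    [0,0,0.005],
    [0,0,0],
    [0,0,0],
    [0,0,0],
    [0,0,0],
    [0,0,0],
    [0,0,0],
    [0,0,0],
    [0,0,0]
  ]
}}

```text
time_s: 2.5
position: [0.4442, -0.0173, 0.1132]
tool_rot: [[-0.98, -0.198, 0.001], [-0.198, 0.98, -0.0], [-0.001, -0.001, -1.0]]
ft_force: [-0.7, 0.1, -0.0]
grip_width: 0.0856
```

Request:
{"name": "jog_arm", "arguments": {
  "travel": [
    [0,0,0],
    [0,0,0],
    [0,0,0],
    [0,0,0],
    [0,0,0],
    [0,0,0],
    [0,0,0],
    [0,0,0],
    [0,0,0],
    [0,0,0]
  ],
  "dr": [
    [0,0,0],
    [0,0,0],
    [0,0,0],
    [0,0,0],
    [0,0,0],
    [0,0,0],
    [0,0,0],
    [0,0,0],
    [0,0,0],
    [0,0,0]
  ],
  "jaw": 0,
  "newtons": 60
}}

```text
time_s: 3.33
position: [0.444, -0.0179, 0.1125]
tool_rot: [[-0.98, -0.197, 0.0], [-0.197, 0.98, -0.0], [-0.0, -0.0, -1.0]]
ft_force: [-1.6, -0.4, 5.4]
grip_width: 0.0096
```

Run:
```python
from h import *
snap('wrist','wrist2'); o=observe();print(o['position'],o['grip_width'],o['ft_force'])
im=cv2.imread('pics/wrist2.png')[90:330,120:400]; cv2.imwrite('pics/c5.png',cv2.resize(im,None,fx=2.5,fy=2.5))
```

```text
[ 0.44405077 -0.01793895  0.11250254] 0.009470224792988821 [-1.83780168  0.03665954  5.47508414]
```

View pics/c5.png

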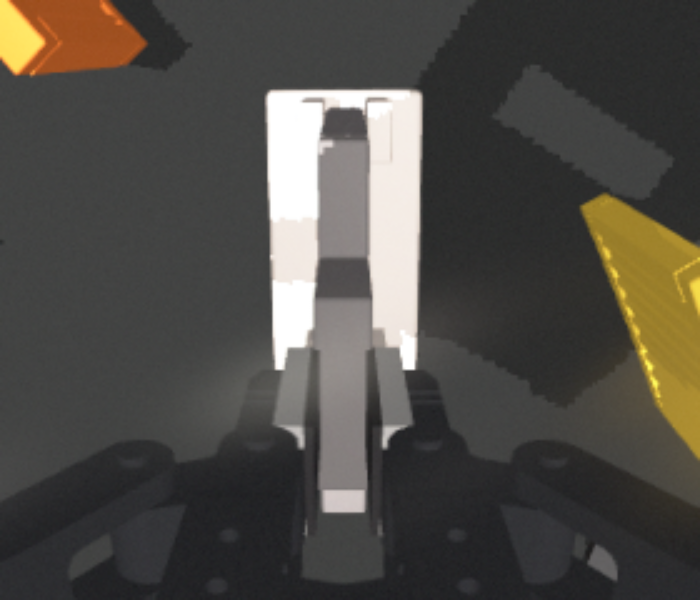

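Request:
{"name": "jog_arm", "arguments": {
  "travel": [
    [0,0,0.01],
    [0,0,0.02],
    [0,0,0.02],
    [0,0,0.02],
    [0,0,0.025],
    [0,0,0.025],
    [0,0,0.025],
    [0,0,0.02],
    [0,0,0.01],
    [0,0,0]
  ],
  "dr": [
    [0,0,0],
    [0,0,0],
    [0,0,0],
    [0,0,0],
    [0,0,0],
    [0,0,0],
    [0,0,0],
    [0,0,0],
    [0,0,0],
    [0,0,0]
  ]
}}

```text
time_s: 4.22
position: [0.4445, -0.018, 0.289]
tool_rot: [[-0.98, -0.197, 0.004], [-0.197, 0.98, -0.001], [-0.003, -0.002, -1.0]]
ft_force: [0.1, -0.4, -0.5]
grip_width: 0.0096
```

Request:
{"name": "jog_arm", "arguments": {
  "travel": [
    [0.015,0.024,0],
    [0.015,0.024,0],
    [0.015,0.024,0],
    [0.015,0.024,0],
    [0.015,0.024,0],
    [0.015,0.024,0],
    [0.015,0.024,0],
    [0.015,0.024,0],
    [0.015,0.024,0],
    [0.015,0.024,0],
    [0.015,0.024,0],
    [0,0,0],
    [0,0,0],
    [0,0,0]
  ],
  "dr": [
    [0,0,-0.0168],
    [0,0,-0.0168],
    [0,0,-0.0168],
    [0,0,-0.0168],
    [0,0,-0.0168],
    [0,0,-0.0168],
    [0,0,-0.0168],
    [0,0,-0.0168],
    [0,0,-0.0168],
    [0,0,-0.0168],
    [0,0,-0.0168],
    [0,0,0],
    [0,0,0],
    [0,0,0]
  ]
}}

```text
time_s: 5.38
position: [0.6086, 0.2459, 0.2859]
tool_rot: [[-1.0, -0.014, -0.002], [-0.014, 1.0, -0.001], [0.002, -0.001, -1.0]]
ft_force: [0.7, -1.3, -0.9]
grip_width: 0.0097
```

Run:
```python
from h import *
snap('wrist','wrist3'); o=observe();print(o['position'],o['grip_width'],o['ft_force'],o['tool_rot'])
cv2.imwrite('pics/wrist3b.png',cv2.resize(cv2.imread('pics/wrist3.png'),(800,600),interpolation=cv2.INTER_CUBIC))
```

```text
[0.60858657 0.24549423 0.28658068] 0.009603376545342482 [-0.37387348  0.14323018 -1.55832465] [[-9.99914987e-01 -1.29738450e-02 -1.30279708e-03]
 [-1.29732859e-02  9.99915748e-01 -4.36695061e-04]
 [ 1.30835293e-03 -4.19756378e-04 -9.99999056e-01]]
```

View pics/wrist3b.png

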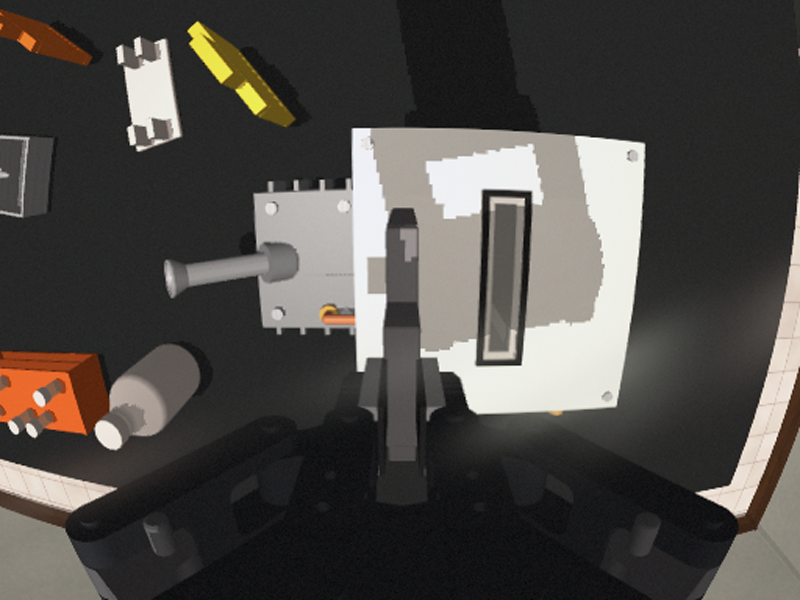

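The wrist view shows the held panel upright at columns 385-420 and the slot at (505,278). I'll zoom in on the slot.

Run:
```python
from h import *
im=cv2.imread('pics/wrist3.png')[110:245,235:350]; cv2.imwrite('pics/c6.png',cv2.resize(im,None,fx=4.4,fy=4.4,interpolation=cv2.INTER_CUBIC))
im=cv2.imread('pics/wrist3.png')[110:310,235:280]; cv2.imwrite('pics/c7.png',cv2.resize(im,None,fx=3,fy=3,interpolation=cv2.INTER_CUBIC))
```

```text
(no output)
```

View pics/c6.png

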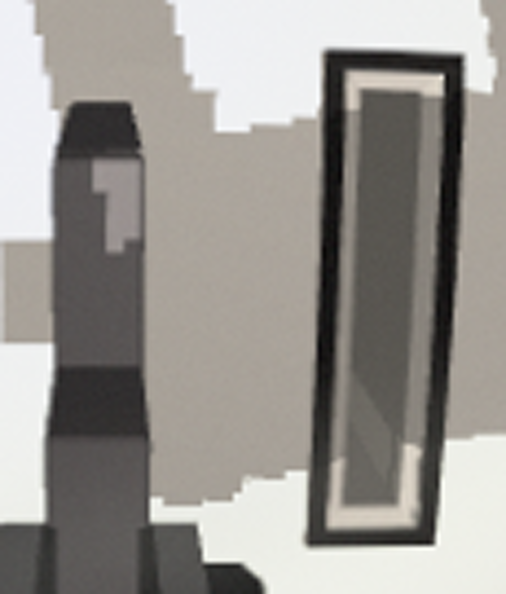

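View pics/c7.png

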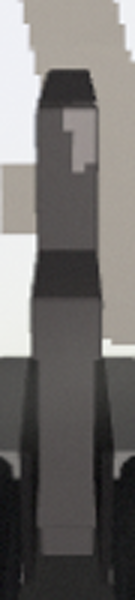

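Run:
```python
from h import *
np.set_printoptions(precision=4,suppress=True)
W=load('wrist3')
c=lambda x,y:(235+x/4.4-.4,110+y/4.4-.4)
for q in ([(327,50),(464,54),(436,545),(306,542)],[(346,70),(444,75),(418,528),(326,526)]):
    p=np.array([onz(W,*c(*a),.15) for a in q]);v=(p[2]+p[3]-p[0]-p[1])/2;w=(p[1]-p[0]+p[2]-p[3])/2
    print(p,p.mean(0),np.degrees(np.arctan2(v[1],v[0])),np.linalg.norm(v),np.linalg.norm(w))
z=observe()['position'][2]
a=[onz(W,*c(*q),z-.0045) for q in((55,157),(142,157))];b=[onz(W,*c(*q),z+.0255) for q in((47,436),(149,436))]
d=lambda x,y:(235+x/3-.4,110+y/3-.4)
e=[onz(W,*d(*q),z-.0045) for q in((42,555),(93,555))]; f=[onz(W,*d(*q),z+.0255) for q in((37,526),(98,526))]
for k in(a,b,e,f):print(np.array(k),np.mean(k,0))
```

```text
[[0.5479 0.297  0.15  ]
 [0.5473 0.3296 0.15  ]
 [0.6698 0.3321 0.15  ]
 [0.6687 0.2982 0.15  ]] [0.6084 0.3142 0.15  ] 0.8810788311762116 0.1216612092685964 0.033277472488065195
[[0.5524 0.3016 0.15  ]
 [0.5525 0.325  0.15  ]
 [0.6651 0.3268 0.15  ]
 [0.6644 0.303  0.15  ]] [0.6086 0.3141 0.15  ] 0.846412570976531 0.11230238252753881 0.023638410833078983
[[0.5588 0.2393 0.2821]
 [0.5587 0.2504 0.2821]] [0.5587 0.2448 0.2821]
[[0.5861 0.2395 0.3121]
 [0.586  0.2507 0.3121]] [0.586  0.2451 0.3121]
[[0.6578 0.2404 0.2821]
 [0.6577 0.2519 0.2821]] [0.6577 0.2461 0.2821]
[[0.63   0.2403 0.3121]
 [0.6299 0.2513 0.3121]] [0.63   0.2458 0.3121]
```

Request:
{"name": "jog_arm", "arguments": {
  "travel": [
    [0.0004,0.0137,0],
    [0,0.018,0],
    [0,0.018,0],
    [0,0.013,0],
    [0,0.006,0],
    [0,0,0],
    [0,0,-0.01],
    [0,0,-0.01],
    [0,0,-0.01],
    [0,0,-0.005],
    [0,0,-0.005],
    [0,0,-0.005],
    [0,0,0],
    [0,0,0]
  ],
  "dr": [
    [0,0,0.002],
    [0,0,0],
    [0,0,0],
    [0,0,0],
    [0,0,0],
    [0,0,0],
    [0,0,0],
    [0,0,0],
    [0,0,0],
    [0,0,0],
    [0,0,0],
    [0,0,0],
    [0,0,0],
    [0,0,0]
  ]
}}

```text
time_s: 6.6
position: [0.6094, 0.3147, 0.2424]
tool_rot: [[-1.0, -0.015, 0.0], [-0.015, 1.0, 0.0], [-0.0, 0.0, -1.0]]
ft_force: [-0.7, 0.2, -0.9]
grip_width: 0.0095
```

Request:
{"name": "jog_arm", "arguments": {
  "travel": [
    [0,0,-0.01],
    [0,0,-0.01],
    [0,0,-0.01],
    [0,0,-0.01],
    [0,0,-0.01],
    [0,0,-0.01],
    [0,0,-0.01],
    [0,0,0],
    [0,0,0]
  ],
  "dr": [
    [0,0,0],
    [0,0,0],
    [0,0,0],
    [0,0,0],
    [0,0,0],
    [0,0,0],
    [0,0,0],
    [0,0,0],
    [0,0,0]
  ]
}}

```text
time_s: 7.35
position: [0.6092, 0.3148, 0.1716]
tool_rot: [[-1.0, -0.015, -0.001], [-0.015, 1.0, -0.0], [0.001, -0.0, -1.0]]
ft_force: [0.0, -0.4, -1.1]
grip_width: 0.0095
```

Request:
{"name": "jog_arm", "arguments": {
  "travel": [
    [0,0,-0.006],
    [0,0,-0.005],
    [0,0,-0.003],
    [0,0,-0.002],
    [0,0,-0.001],
    [0,0,0],
    [0,0,0]
  ],
  "dr": [
    [0,0,0],
    [0,0,0],
    [0,0,0],
    [0,0,0],
    [0,0,0],
    [0,0,0],
    [0,0,0]
  ]
}}

```text
time_s: 7.93
position: [0.6094, 0.3149, 0.1554]
tool_rot: [[-1.0, -0.015, 0.0], [-0.015, 1.0, 0.0], [-0.0, 0.0, -1.0]]
ft_force: [-0.3, 0.1, -0.7]
grip_width: 0.0099
```

Request:
{"name": "jog_arm", "arguments": {
  "travel": [
    [0,0,-0.001],
    [0,0,-0.001],
    [0,0,0],
    [0,0,0]
  ],
  "dr": [
    [0,0,0],
    [0,0,0],
    [0,0,0],
    [0,0,0]
  ]
}}

```text
time_s: 8.27
position: [0.6097, 0.3151, 0.1546]
tool_rot: [[-1.0, -0.016, 0.002], [-0.016, 1.0, 0.001], [-0.002, 0.001, -1.0]]
ft_force: [-0.7, -0.3, 5.4]
grip_width: 0.0096
```

Request:
{"name": "jog_arm", "arguments": {
  "travel": [
    [0,0,-0.001],
    [0,0,0],
    [0,0,0],
    [0,0,0]
  ],
  "dr": [
    [0,0,0],
    [0,0,0],
    [0,0,0],
    [0,0,0]
  ]
}}

```text
time_s: 8.6
position: [0.6097, 0.3153, 0.1545]
tool_rot: [[-1.0, -0.016, 0.003], [-0.016, 1.0, 0.001], [-0.003, 0.001, -1.0]]
ft_force: [-1.7, -0.3, 10.0]
grip_width: 0.0097
```

Run:
```python
from h import *
snap('side','side4');snap('wrist','wrist4'); print(observe()['position'],observe()['ft_force'])
a=cv2.imread('pics/side4.png')[60:170,130:270];b=cv2.imread('pics/wrist4.png')[100:320,150:380]
cv2.imwrite('pics/c8.png',np.hstack([cv2.resize(a,(420,330)),cv2.resize(b,(345,330))]))
```

```text
[0.60972127 0.31526528 0.15453788] [-4.2841385   0.26299871  9.80889279]
```

View pics/c8.png

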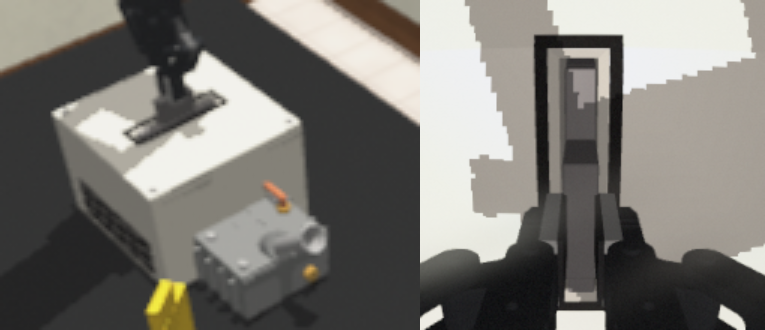

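Request:
{"name": "jog_arm", "arguments": {
  "travel": [
    [0,0,0],
    [0,0,0],
    [0,0,0],
    [0,0,0],
    [0,0,0.005],
    [0,0,0.015],
    [0,0,0.025],
    [0,0,0.03],
    [0,0,0.03],
    [0,0,0.02],
    [0,0,0]
  ],
  "dr": [
    [0,0,0],
    [0,0,0],
    [0,0,0],
    [0,0,0],
    [0,0,0],
    [0,0,0],
    [0,0,0],
    [0,0,0],
    [0,0,0],
    [0,0,0],
    [0,0,0]
  ],
  "jaw": 0.05
}}

```text
time_s: 9.62
position: [0.6103, 0.3152, 0.2829]
tool_rot: [[-1.0, -0.015, 0.009], [-0.015, 1.0, 0.003], [-0.009, 0.003, -1.0]]
ft_force: [0.1, 0.4, 0.5]
grip_width: 0.0501
```

Run:
```python
from h import *
snap('wrist','wrist5');d=load('wrist5');print(observe()['position'])
b=cv2.imread('pics/wrist5.png');cv2.imwrite('pics/c9.png',cv2.resize(b,(800,600)))
```

```text
[0.60985701 0.3150425  0.27989747]
```

View pics/c9.png

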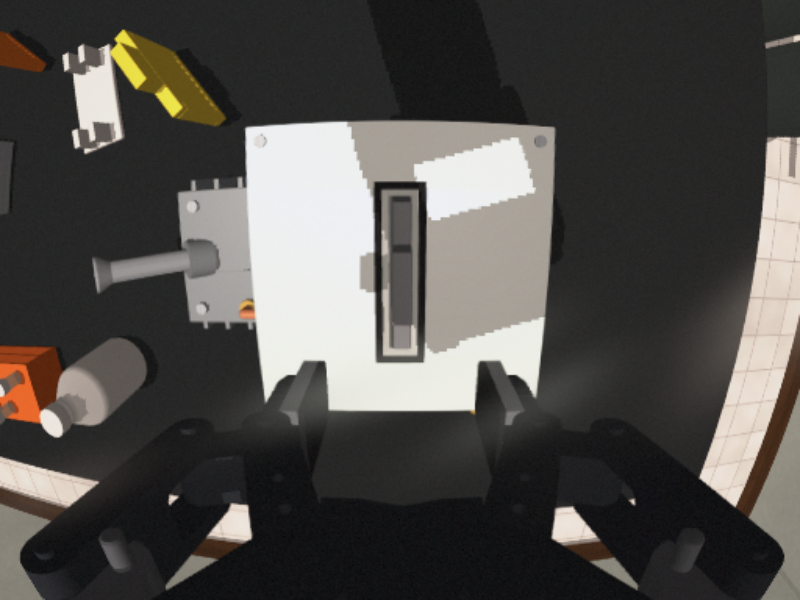

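Request:
{"name": "jog_arm", "arguments": {
  "travel": [
    [-0.005,-0.037,0],
    [-0.005,-0.037,0],
    [-0.005,-0.037,0],
    [-0.005,-0.037,0],
    [-0.005,-0.037,0],
    [-0.005,-0.037,0],
    [-0.005,-0.037,0],
    [-0.005,-0.037,0],
    [0,0,0],
    [0,0,0]
  ],
  "dr": [
    [0,0,-0.11],
    [0,0,-0.11],
    [0,0,-0.11],
    [0,0,-0.11],
    [0,0,-0.11],
    [0,0,-0.11],
    [0,0,-0.11],
    [0,0,-0.11],
    [0,0,0],
    [0,0,0]
  ],
  "jaw": 0.085
}}

```text
time_s: 10.5
position: [0.5688, 0.0173, 0.2762]
tool_rot: [[-0.647, 0.763, -0.002], [0.763, 0.647, 0.001], [0.002, -0.001, -1.0]]
ft_force: [-0.1, -0.6, -0.4]
grip_width: 0.0851
```

Run:
```python
from h import *
snap('wrist','wrist6');print(observe()['position'],observe()['tool_rot'])
b=cv2.imread('pics/wrist6.png');cv2.imwrite('pics/c10.png',cv2.resize(b,(800,600)))
```

```text
[0.56900014 0.01857719 0.27634792] [[-6.48652854e-01  7.61082542e-01 -1.68536507e-03]
 [ 7.61082827e-01  6.48654429e-01  6.01844108e-04]
 [ 1.55127256e-03 -8.92314515e-04 -9.99998399e-01]]
```

View pics/c10.png

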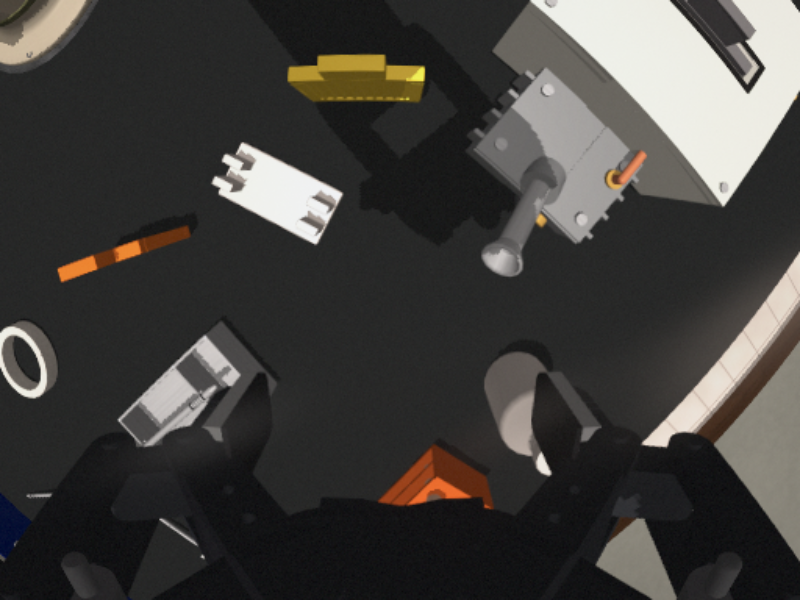

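The wrist view shows the tube mouth at (502,258). I'll zoom in there.

Run:
```python
from h import *
im=cv2.imread('pics/wrist6.png')[95:185,295:375]; cv2.imwrite('pics/c11.png',cv2.resize(im,None,fx=6.5,fy=6.5,interpolation=cv2.INTER_CUBIC))
```

```text
(no output)
```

View pics/c11.png

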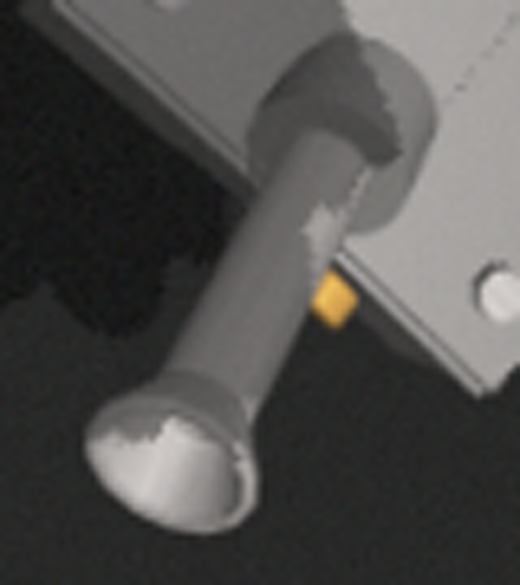

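Request:
{"name": "jog_arm", "arguments": {
  "travel": [
    [-0.0083,-0.035,0],
    [-0.0083,-0.035,0],
    [-0.0083,-0.035,0],
    [-0.0083,-0.035,0],
    [-0.0083,-0.035,0],
    [-0.0083,-0.035,0],
    [-0.0083,-0.035,0],
    [-0.0083,-0.035,0],
    [-0.0083,-0.035,0],
    [-0.0083,-0.035,0],
    [-0.0083,-0.035,0],
    [0,0,0],
    [0,0,0]
  ],
  "dr": [
    [0,0,-0.08],
    [0,0,-0.08],
    [0,0,-0.08],
    [0,0,-0.08],
    [0,0,-0.08],
    [0,0,-0.08],
    [0,0,-0.08],
    [0,0,-0.08],
    [0,0,-0.08],
    [0,0,-0.08],
    [0,0,-0.07],
    [0,0,0],
    [0,0,0]
  ]
}}

```text
time_s: 11.63
position: [0.4783, -0.3664, 0.276]
tool_rot: [[0.163, 0.987, -0.001], [0.987, -0.163, 0.002], [0.002, -0.001, -1.0]]
ft_force: [0.8, 0.3, 0.8]
grip_width: 0.085
```

Run:
```python
from h import *
snap('wrist','wrist7');print(observe()['position'],observe()['tool_rot'])
b=cv2.imread('pics/wrist7.png');cv2.imwrite('pics/c12.png',cv2.resize(b,(800,600)))
```

```text
[ 0.47866575 -0.36525789  0.2764153 ] [[ 1.61027585e-01  9.86949680e-01 -6.67806584e-04]
 [ 9.86948986e-01 -1.61026474e-01  1.47448071e-03]
 [ 1.34770373e-03 -8.96523099e-04 -9.99998690e-01]]
```

View pics/c12.png

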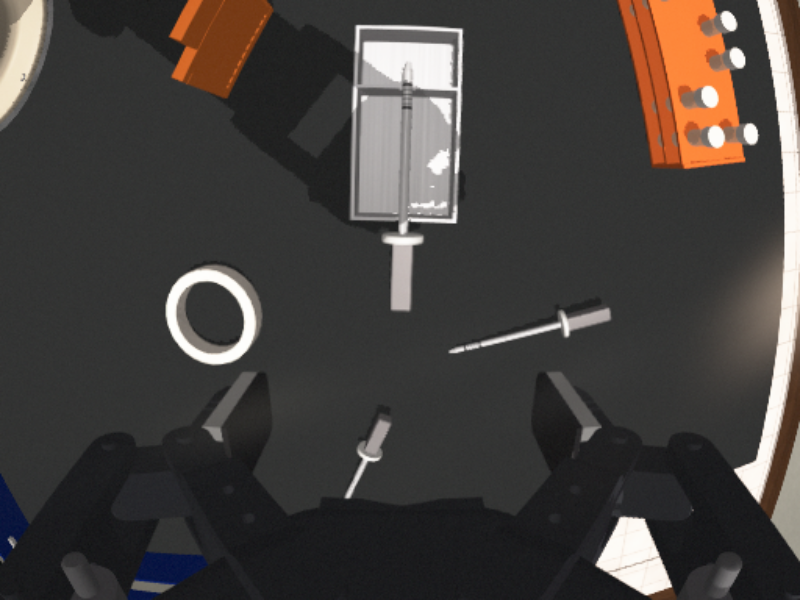

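Run:
```python
from h import *
im=cv2.imread('pics/wrist6.png')[148:182,300:342]; im=cv2.resize(im,None,fx=18,fy=16.5*18/16.5,interpolation=cv2.INTER_CUBIC).astype(float)
im=np.clip(255*(np.clip(im-25,0,None)/230)**.55,0,255).astype(np.uint8); print(im.shape); cv2.imwrite('pics/c13.png',im)
im=cv2.imread('pics/wrist7.png')[140:205,235:285]; cv2.imwrite('pics/c14.png',cv2.resize(im,None,fx=9,fy=9,interpolation=cv2.INTER_CUBIC))
im=cv2.imread('pics/wrist7.png')[30:95,235:285]; cv2.imwrite('pics/c15.png',cv2.resize(im,None,fx=9,fy=9,interpolation=cv2.INTER_CUBIC))
```

```text
(612, 756, 3)
```

View pics/c13.png

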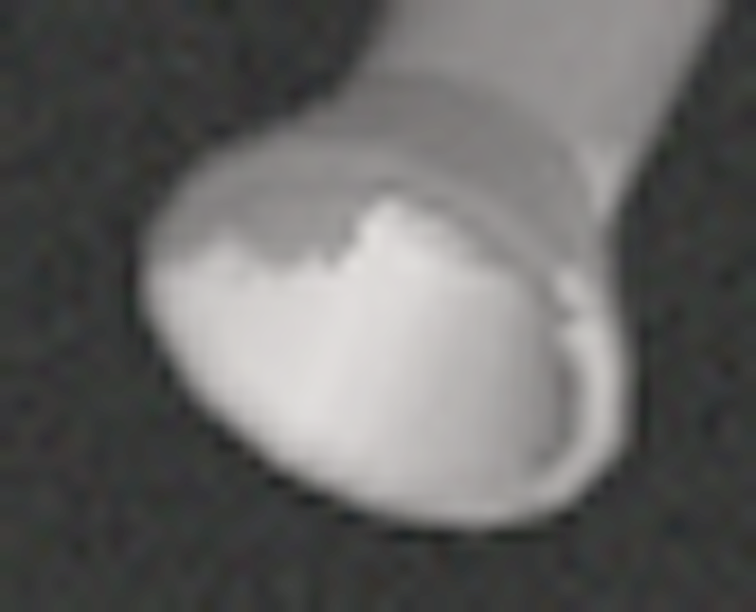

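View pics/c14.png

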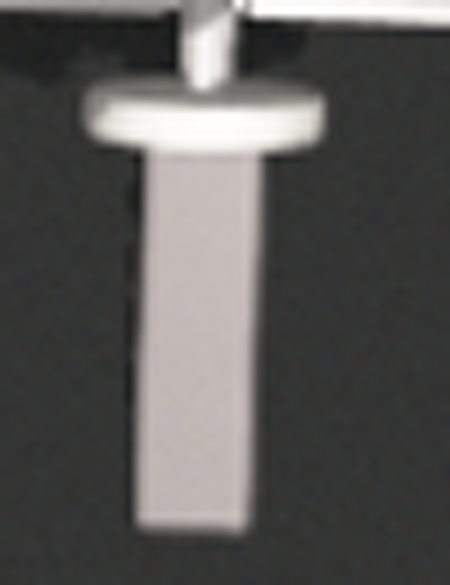

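View pics/c15.png

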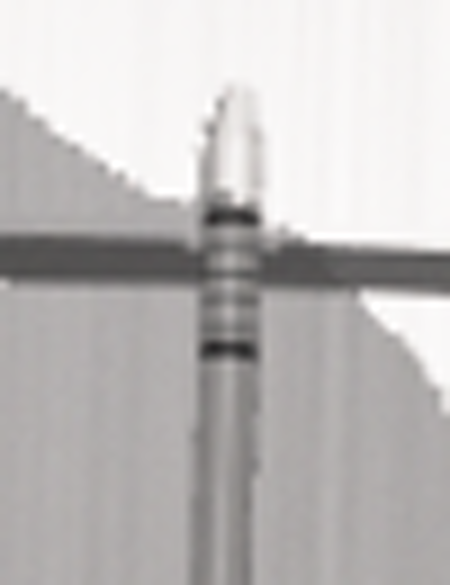

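Run:
```python
from h import *
np.set_printoptions(precision=4,suppress=True)
W6=load('wrist6');W7=load('wrist7')
p=np.float32([(145,290),(180,190),(250,140),(330,138),(430,175),(530,240),(600,305),(630,380),(615,450),(560,510),(480,530),(350,500),(240,440),(165,345)])
(cx,cy),ax,an=cv2.fitEllipse(p);print(cx,cy,ax,an)
u=(W6,300+cx/18-.5+.03,148+cy/18-.5+.03)
T=load('top0');S=load('side0')
print('on z',onz(*u,.135))
t=(T,100+652/6-.4,130+247/6-.4);s=(S,140+668/7-.4,70+480/7-.4)
print(tri([u,t,s]),tri([u,s]),tri([u,t]))
c=lambda x,y:(W7,235+x/9-.45,140+y/9-.45)
g=np.array([onz(*c(*q),.051) for q in((145,152),(263,152),(250,530),(135,530))]);print(g)
a=(g[0]+g[1])/2;b=(g[2]+g[3])/2;print(a,b,np.linalg.norm(a-b),np.degrees(np.arctan2(*(a-b)[[1,0]])))
tip=onz(W7,235+233/9-.45,30+83/9-.45,.042);print('tip',tip)
v=tip-b;yaw=np.arctan2(v[1],v[0]);print(np.degrees(yaw))
e=np.array([np.cos(yaw),np.sin(yaw),0]); print('L tip-end',v@e,'grip pt from end',b+34*.001*e,'from tip',tip-.182*e, 'tube dir from wrist')
# tube axis: base point near sump
```

```text
385.3594665527344 334.6517028808594 (334.3704833984375, 523.7083740234375) 119.26041412353516
on z [0.612 0.07  0.135]
[0.6119 0.0695 0.1391] [0.6133 0.0691 0.1382] [0.609  0.07   0.1454]
[[ 0.4715 -0.3561  0.051 ]
 [ 0.4885 -0.359   0.051 ]
 [ 0.4775 -0.4156  0.051 ]
 [ 0.4603 -0.4127  0.051 ]]
[ 0.48   -0.3575  0.051 ] [ 0.4689 -0.4142  0.051 ] 0.057691844598790024 78.85919166338715
tip [ 0.5101 -0.2023  0.042 ]
78.98470347767565
L tip-end 0.21582709656466234 grip pt from end [ 0.4754 -0.3808  0.051 ] from tip [ 0.4753 -0.3809  0.042 ] tube dir from wrist
```

Request:
{"name": "jog_arm", "arguments": {
  "travel": [
    [-0.0022,-0.0093,-0.02],
    [0,0,-0.02],
    [0,0,-0.02],
    [0,0,-0.02],
    [0,0,-0.02],
    [0,0,-0.025],
    [0,0,-0.025],
    [0,0,-0.025],
    [0,0,-0.02],
    [0,0,0],
    [0,0,0],
    [0,0,0]
  ],
  "dr": [
    [0,0,-0.03],
    [0.0858,-0.0167,0],
    [0.0858,-0.0167,0],
    [0.0858,-0.0167,0],
    [0.0858,-0.0167,0],
    [0,0,0],
    [0,0,0],
    [0,0,0],
    [0,0,0],
    [0,0,0],
    [0,0,0],
    [0,0,0]
  ],
  "jaw": 0.06
}}

```text
time_s: 12.68
position: [0.4769, -0.375, 0.0838]
tool_rot: [[0.179, 0.982, 0.066], [0.923, -0.191, 0.335], [0.341, 0.001, -0.94]]
ft_force: [-0.1, 0.4, -0.8]
grip_width: 0.06
```

Run:
```python
from h import *
snap('wrist','wrist8');print(observe()['position'],observe()['tool_rot'])
b=cv2.imread('pics/wrist8.png');cv2.imwrite('pics/c16.png',cv2.resize(b,(800,600)))
```

```text
[ 0.47677449 -0.37534559  0.08400058] [[ 0.17907267  0.98157468  0.06666427]
 [ 0.92296441 -0.19107135  0.33410843]
 [ 0.34069001  0.00169906 -0.94017415]]
```

View pics/c16.png

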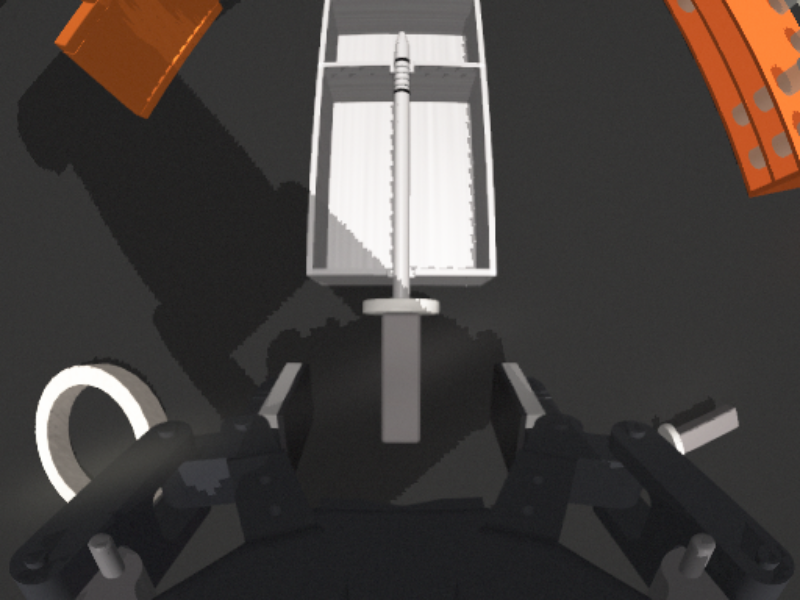

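The dipstick grip is centred between the fingers and lined up with them. I'll go down and close.

Request:
{"name": "jog_arm", "arguments": {
  "travel": [
    [0,0.0005,-0.02],
    [0,0,-0.02],
    [0,0,-0.012],
    [0,0,-0.0075],
    [0,0,0],
    [0,0,0],
    [0,0,0]
  ],
  "dr": [
    [0,0,0],
    [0,0,0],
    [0,0,0],
    [0,0,0],
    [0,0,0],
    [0,0,0],
    [0,0,0]
  ]
}}

```text
time_s: 13.32
position: [0.4762, -0.3754, 0.0238]
tool_rot: [[0.181, 0.981, 0.067], [0.922, -0.192, 0.335], [0.341, 0.001, -0.94]]
ft_force: [-0.0, -0.1, 0.3]
grip_width: 0.06
```

Request:
{"name": "jog_arm", "arguments": {
  "travel": [
    [0,0,0],
    [0,0,0],
    [0,0,0],
    [0,0,0],
    [0,0,0],
    [0,0,0],
    [0,0,0],
    [0,0,0]
  ],
  "dr": [
    [0,0,0],
    [0,0,0],
    [0,0,0],
    [0,0,0],
    [0,0,0],
    [0,0,0],
    [0,0,0],
    [0,0,0]
  ],
  "jaw": 0,
  "newtons": 80
}}

```text
time_s: 13.98
position: [0.4759, -0.375, 0.0229]
tool_rot: [[0.181, 0.981, 0.066], [0.922, -0.193, 0.336], [0.343, -0.0, -0.94]]
ft_force: [-0.3, 0.0, 3.0]
grip_width: 0.0155
```

Run:
```python
from h import *
snap('wrist','wrist9');o=observe();print(o['position'],o['tool_rot'],o['grip_width'],o['ft_force'])
b=cv2.imread('pics/wrist9.png');cv2.imwrite('pics/c17.png',cv2.resize(b,(800,600)))
```

```text
[ 0.4758608  -0.37499014  0.02286933] [[ 1.80989423e-01  9.81293988e-01  6.56120257e-02]
 [ 9.21928857e-01 -1.92514906e-01  3.36132702e-01]
 [ 3.42476293e-01 -3.46843962e-04 -9.39526407e-01]] 0.015520111679949954 [ 0.11364401 -0.52268302  2.34397413]
```

View pics/c17.png

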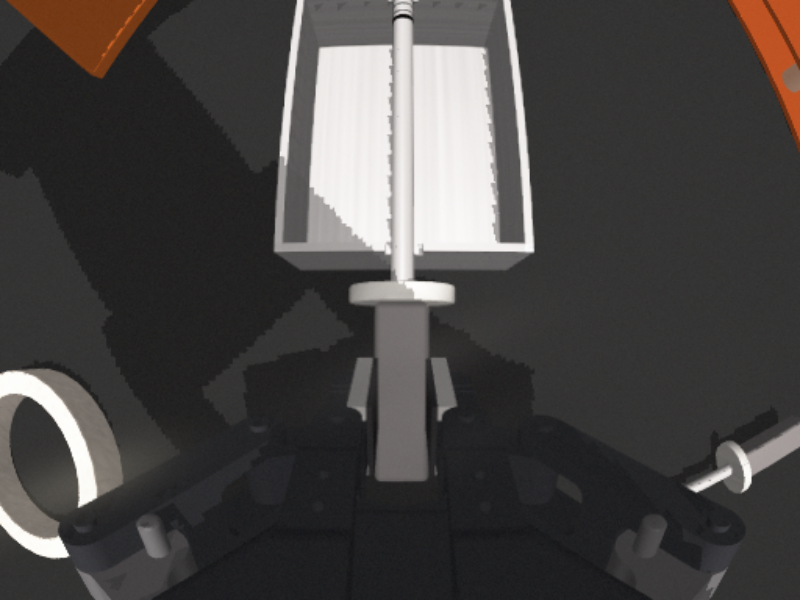

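Request:
{"name": "jog_arm", "arguments": {
  "travel": [
    [0,0,0.01],
    [0,0,0.02],
    [0,0,0.03],
    [0,0,0.03],
    [0,0,0.03],
    [0,0,0.03],
    [0,0,0.03],
    [0,0,0.02],
    [0,0,0],
    [0,0,0]
  ],
  "dr": [
    [0,0,0],
    [0,0,0],
    [0,0,0],
    [0,0,0],
    [0,0,0],
    [0,0,0],
    [0,0,0],
    [0,0,0],
    [0,0,0],
    [0,0,0]
  ]
}}

```text
time_s: 14.87
position: [0.4758, -0.375, 0.2233]
tool_rot: [[0.181, 0.981, 0.066], [0.922, -0.192, 0.335], [0.341, 0.0, -0.94]]
ft_force: [-0.4, 0.5, -2.6]
grip_width: 0.0154
```

```bash
cat > plan.py <<'E'
from h import *
from scipy.spatial.transform import Rotation as Ro
R0=np.array([[.18099,.98129,.06561],[.92193,-.19251,.33613],[.34248,-.00035,-.93953]])
e=np.array([np.cos(np.radians(79)),np.sin(np.radians(79)),0]);O0=np.array([.4753,-.3809,.042])+.032*e
oT=R0.T@(O0-np.array([.4759,-.3750,.0229])); dT=R0.T@e   # dip origin & axis in tool frame
def target(dist,mouth=np.array([.612,.070,.135]),yaw=90.85,pitch=40):
    h=np.array([np.cos(np.radians(yaw)),np.sin(np.radians(yaw)),0]);p=np.radians(pitch)
    n=-np.array([h[1],-h[0],0])
    Rt=Ro.from_rotvec(n*p).as_matrix()@Ro.from_rotvec([0,0,np.radians(yaw-79)]).as_matrix()@R0
    d=Rt@dT; O=mouth-d*dist; return Rt,O-Rt@oT,d,O
E
python3 - <<'E'
from plan import *
np.set_printoptions(precision=4,suppress=True)
o=observe();R,p,d,O=target(.175);print(O,d,p,R)
print('delta',p-o['position'],o['position'])
snap('wrist','wrist10');snap('side','side10')
b=cv2.imread('pics/wrist10.png');cv2.imwrite('pics/c18.png',cv2.resize(b,(800,600)))
E
```

```text
[ 0.614  -0.064   0.2475] [-0.0114  0.766  -0.6428] [ 0.6139 -0.0963  0.2496] [[-0.0122  0.9999  0.0053]
 [ 0.9398  0.0133 -0.3415]
 [-0.3416  0.0008 -0.9399]]
delta [0.1381 0.2787 0.0263] [ 0.4758 -0.375   0.2233]
```

View pics/c18.png

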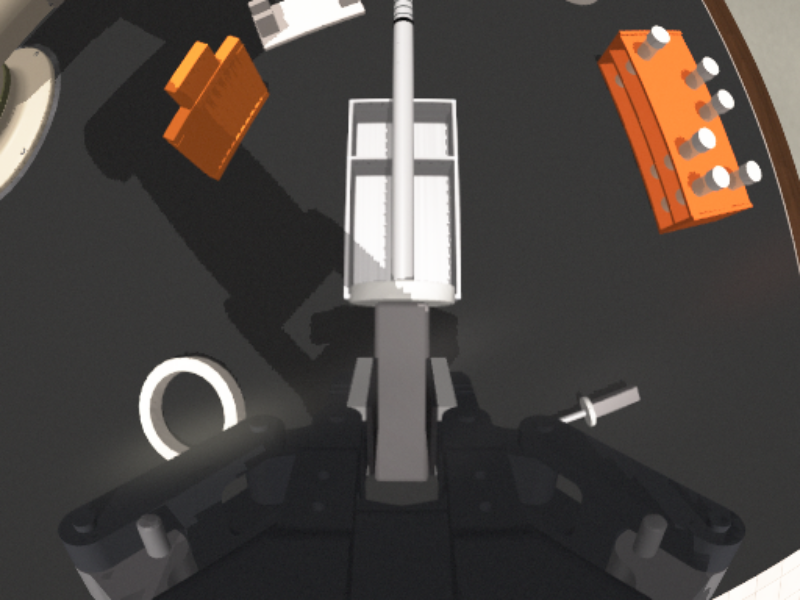

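Request:
{"name": "jog_arm", "arguments": {
  "travel": [
    [0.0138,0.0279,0.0026],
    [0.0138,0.0279,0.0026],
    [0.0138,0.0279,0.0026],
    [0.0138,0.0279,0.0026],
    [0.0138,0.0279,0.0026],
    [0.0138,0.0279,0.0026],
    [0.0138,0.0279,0.0026],
    [0.0138,0.0279,0.0026],
    [0.0138,0.0279,0.0026],
    [0.0138,0.0279,0.0026],
    [0,0,0],
    [0,0,0],
    [0,0,0],
    [0,0,0],
    [0,0,0],
    [0,0,0],
    [0,0,0],
    [0,0,0],
    [0,0,0],
    [0,0,0]
  ],
  "dr": [
    [0,0,0.0207],
    [0,0,0.0207],
    [0,0,0.0207],
    [0,0,0.0207],
    [0,0,0.0207],
    [0,0,0.0207],
    [0,0,0.0207],
    [0,0,0.0207],
    [0,0,0.0207],
    [0,0,0.0207],
    [-0.0873,-0.0013,0],
    [-0.0873,-0.0013,0],
    [-0.0873,-0.0013,0],
    [-0.0873,-0.0013,0],
    [-0.0873,-0.0013,0],
    [-0.0873,-0.0013,0],
    [-0.0873,-0.0013,0],
    [-0.0873,-0.0013,0],
    [0,0,0],
    [0,0,0]
  ]
}}

```text
time_s: 16.63
position: [0.6135, -0.0948, 0.247]
tool_rot: [[-0.015, 1.0, 0.003], [0.941, 0.015, -0.339], [-0.339, -0.003, -0.941]]
ft_force: [0.0, -0.7, -1.4]
grip_width: 0.0155
```

Run:
```python
from plan import *
np.set_printoptions(precision=4,suppress=True)
o=observe();R,p,d,O=target(.175)
print('delta',p-o['position'],o['tool_rot'],'rot err',Ro.from_matrix(R@o['tool_rot'].T).as_rotvec())
for n in('wrist','side','top'):snap(n,n+'11')
b=cv2.imread('pics/wrist11.png');cv2.imwrite('pics/c19.png',cv2.resize(b,(800,600)))
b=cv2.imread('pics/side11.png')[60:220,130:330];b2=cv2.imread('pics/top11.png')[110:270,120:320];cv2.imwrite('pics/c20.png',cv2.resize(np.hstack([b,b2]),(800,320),interpolation=cv2.INTER_CUBIC))
```

```text
delta [ 0.0005 -0.0015  0.0026] [[-0.0151  0.9999  0.0025]
 [ 0.9406  0.0151 -0.3392]
 [-0.3392 -0.0027 -0.9407]] rot err [-0.0024 -0.0036 -0.0018]
```

View pics/c19.png

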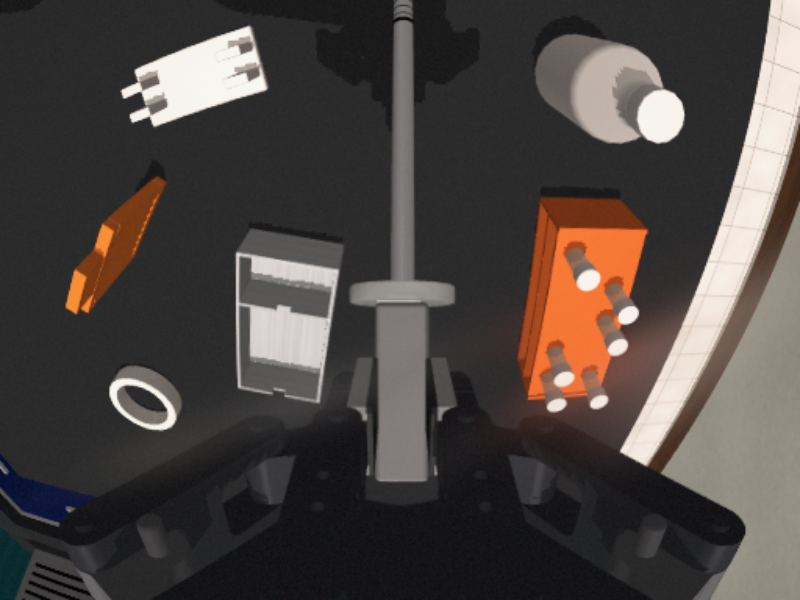

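View pics/c20.png

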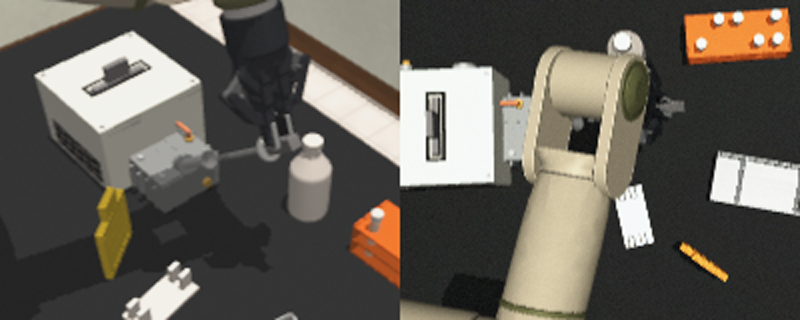

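Request:
{"name": "jog_arm", "arguments": {
  "travel": [
    [0.0005,-0.0015,0.0026],
    [0,0,0],
    [0,0,0]
  ],
  "dr": [
    [-0.0024,-0.0036,-0.0018],
    [0,0,0],
    [0,0,0]
  ]
}}

```text
time_s: 17.03
position: [0.6143, -0.0981, 0.2516]
tool_rot: [[-0.008, 1.0, 0.008], [0.939, 0.011, -0.344], [-0.344, 0.005, -0.939]]
ft_force: [0.0, -0.5, -1.1]
grip_width: 0.0151
```

Run:
```python
from plan import *
np.set_printoptions(precision=4,suppress=True)
o=observe();R,p,d,O=target(.175)
print('delta',p-o['position'],'rot err',Ro.from_matrix(R@o['tool_rot'].T).as_rotvec(),o['q'])
S=snap('side','side12');print('pred tip',proj(S,O+.15*d),'collar',proj(S,O),'mouth',proj(S,[.612,.07,.135]))
b=cv2.imread('pics/side12.png')[120:170,210:290];cv2.imwrite('pics/c21.png',cv2.resize(b,None,fx=10,fy=10,interpolation=cv2.INTER_CUBIC))
```

```text
delta [-0.0004  0.0018 -0.002 ] rot err [0.0024 0.0039 0.0028] [-11.3162  27.4421  61.1726 -19.6334  86.9811 -11.5871]
pred tip [237.6123 138.5124] collar [263.6111 132.9955] mouth [233.8824 139.3039]
```

View pics/c21.png

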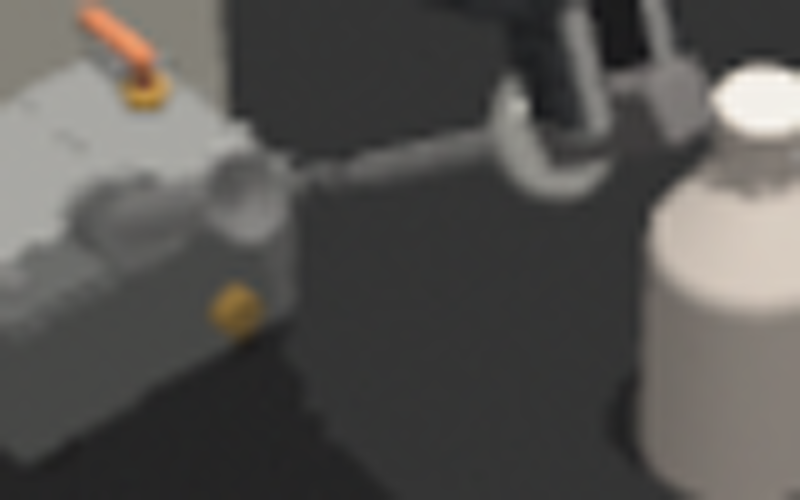

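Request:
{"name": "jog_arm", "arguments": {
  "travel": [
    [0,0,0],
    [0,0,0]
  ],
  "dr": [
    [0,0,0],
    [0,0,0]
  ]
}}

```text
time_s: 17.25
position: [0.6143, -0.0975, 0.2513]
tool_rot: [[-0.009, 1.0, 0.008], [0.939, 0.011, -0.344], [-0.344, 0.004, -0.939]]
ft_force: [-0.4, -0.6, -1.4]
grip_width: 0.0156
```

Run:
```python
from plan import *
np.set_printoptions(precision=4,suppress=True)
R,p,d,O=target(.175)
for i in range(3):
    S=get_image('side');o=observe();print('delta',p-o['position'],'rot err',Ro.from_matrix(R@o['tool_rot'].T).as_rotvec())
o=observe(); Oa=o['position']+o['tool_rot']@oT;da=o['tool_rot']@dT; print(Oa,da,proj(S,Oa+.15*da),proj(S,Oa))
```

```text
delta [-0.0004  0.0011 -0.0017] rot err [0.0025 0.0033 0.0018]
delta [-0.0004  0.0011 -0.0017] rot err [0.0025 0.0033 0.0017]
delta [-0.0004  0.0011 -0.0017] rot err [0.0026 0.0033 0.0018]
[ 0.6144 -0.0652  0.2491] [-0.0079  0.7643 -0.6448] [238.1245 138.2846] [264.0211 132.6787]
```

Request:
{"name": "jog_arm", "arguments": {
  "travel": [
    [-0.0004,0.0011,-0.0017],
    [0,0,0],
    [-0.0001,0.0077,-0.0064],
    [-0.0001,0.0077,-0.0064],
    [-0.0001,0.0077,-0.0064],
    [-0.0001,0.0077,-0.0064],
    [-0.0001,0.0077,-0.0064],
    [0,0,0],
    [0,0,0]
  ],
  "dr": [
    [0.0025,0.0033,0.0018],
    [0,0,0],
    [0,0,0],
    [0,0,0],
    [0,0,0],
    [0,0,0],
    [0,0,0],
    [0,0,0],
    [0,0,0]
  ]
}}

```text
time_s: 18.15
position: [0.6134, -0.0572, 0.2172]
tool_rot: [[-0.013, 1.0, 0.005], [0.94, 0.014, -0.342], [-0.342, 0.0, -0.94]]
ft_force: [0.4, -0.1, -1.3]
grip_width: 0.0155
```

```bash
cat > chk.py <<'E'
from plan import *
np.set_printoptions(precision=4,suppress=True)
o=observe(); Oa=o['position']+o['tool_rot']@oT;da=o['tool_rot']@dT; m=np.array([.612,.07,.135]);R,p,d,O=target(0)
v=Oa-m; print('along',v@d,'perp',v-(v@d)*d,'tip perp',(v+.15*da)-((v+.15*da)@d)*d,'rot err',Ro.from_matrix(R@o['tool_rot'].T).as_rotvec(),'F',o['ft_force'],'M',o['wrist_torque'],'Falong',o['ft_force']@d)
E
python3 chk.py
python3 - <<'E'
from h import *
S=snap('side','side13')
b=cv2.imread('pics/side13.png')[120:170,210:290];cv2.imwrite('pics/c22.png',cv2.resize(b,None,fx=10,fy=10,interpolation=cv2.INTER_CUBIC))
E
```

```text
along -0.12421698024676356 perp [0.     0.0002 0.0002] tip perp [-0.0002  0.0002  0.0002] rot err [ 0.0002 -0.0007 -0.0011] F [ 0.4353 -0.0811 -1.3157] M [0.1606 0.0031 0.031 ] Falong 0.7786560838715826
```

View pics/c22.png

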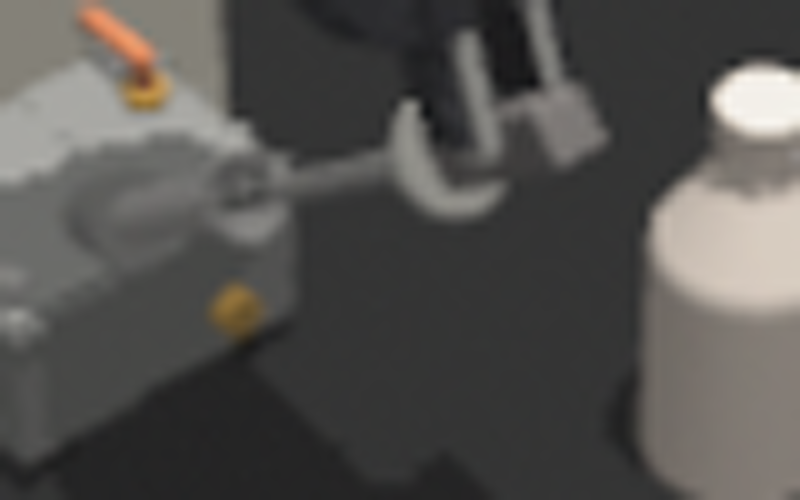

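The tip has gone into the flare with no contact force. I'll push on.

Request:
{"name": "jog_arm", "arguments": {
  "travel": [
    [-0.0001,0.0077,-0.0064],
    [-0.0001,0.0077,-0.0064],
    [-0.0001,0.0077,-0.0064],
    [0,0,0],
    [0,0,0]
  ],
  "dr": [
    [0,0,0],
    [0,0,0],
    [0,0,0],
    [0,0,0],
    [0,0,0]
  ]
}}

```text
time_s: 18.62
position: [0.613, -0.0342, 0.1979]
tool_rot: [[-0.013, 1.0, 0.005], [0.94, 0.014, -0.342], [-0.342, -0.0, -0.94]]
ft_force: [0.6, -0.1, -1.4]
grip_width: 0.0153
```

```bash
python3 chk.py
```

```text
along -0.09412290106127627 perp [-0.0001  0.0002  0.0002] tip perp [-0.0003  0.0002  0.0002] rot err [ 0.0002 -0.001  -0.0009] F [ 0.6086 -0.0504 -1.3632] M [ 0.1304 -0.0213 -0.0057] Falong 0.8307635173063312
```

Request:
{"name": "jog_arm", "arguments": {
  "travel": [
    [-0.0001,0.0077,-0.0064],
    [-0.0001,0.0077,-0.0064],
    [-0.0001,0.0077,-0.0064],
    [-0.0001,0.0077,-0.0064],
    [-0.0001,0.0077,-0.0064],
    [0,0,0],
    [0,0,0]
  ],
  "dr": [
    [0,0,0],
    [0,0,0],
    [0,0,0],
    [0,0,0],
    [0,0,0],
    [0,0,0],
    [0,0,0]
  ]
}}

```text
time_s: 19.2
position: [0.6126, 0.0043, 0.166]
tool_rot: [[-0.013, 1.0, 0.005], [0.94, 0.014, -0.342], [-0.342, 0.0, -0.94]]
ft_force: [-0.2, -0.8, -0.5]
grip_width: 0.015
```

```bash
python3 chk.py
```

```text
along -0.04418868640940362 perp [0.0001 0.0004 0.0004] tip perp [-0.0001  0.0003  0.0004] rot err [ 0.0003 -0.0007 -0.0009] F [-0.1925 -0.7699 -0.5142] M [ 0.1963 -0.0254  0.0003] Falong -0.2569597875487544
```

Request:
{"name": "jog_arm", "arguments": {
  "travel": [
    [-0.0001,0.0077,-0.0064],
    [-0.0001,0.0077,-0.0064],
    [-0.0001,0.0077,-0.0064],
    [-0.0001,0.0046,-0.0039],
    [-0.0001,0.0031,-0.0026],
    [0,0,0],
    [0,0,0]
  ],
  "dr": [
    [0,0,0],
    [0,0,0],
    [0,0,0],
    [0,0,0],
    [0,0,0],
    [0,0,0],
    [0,0,0]
  ]
}}

```text
time_s: 19.78
position: [0.6122, 0.0346, 0.1407]
tool_rot: [[-0.012, 1.0, 0.005], [0.94, 0.014, -0.342], [-0.342, 0.001, -0.94]]
ft_force: [-0.7, 0.1, -2.5]
grip_width: 0.0156
```

```bash
python3 chk.py
```

```text
along -0.004633475089559598 perp [0.0002 0.0005 0.0006] tip perp [0.0001 0.0004 0.0005] rot err [ 0.0003  0.     -0.0003] F [-0.727   0.0866 -2.5171] M [0.2023 0.0312 0.0006] Falong 1.6925598892196831
```

Now 1.5 mm steps until the collar stops.

Request:
{"name": "jog_arm", "arguments": {
  "travel": [
    [0,0.0012,-0.001],
    [0,0.0012,-0.001],
    [0,0.0012,-0.001],
    [0,0,0],
    [0,0,0],
    [0,0,0]
  ],
  "dr": [
    [0,0,0],
    [0,0,0],
    [0,0,0],
    [0,0,0],
    [0,0,0],
    [0,0,0]
  ]
}}

```text
time_s: 20.28
position: [0.6123, 0.0379, 0.138]
tool_rot: [[-0.012, 1.0, 0.006], [0.94, 0.013, -0.342], [-0.342, 0.001, -0.94]]
ft_force: [0.3, -1.2, 0.9]
grip_width: 0.0153
```

```bash
python3 chk.py
```

```text
along -0.00042611538793704335 perp [0.0003 0.0005 0.0005] tip perp [0.0004 0.0004 0.0005] rot err [0.0005 0.0005 0.0002] F [ 0.2509 -1.1547  0.9106] M [-0.2695 -0.0285  0.0072] Falong -1.4725805456985768
```

Request:
{"name": "jog_arm", "arguments": {
  "travel": [
    [0,0.0008,-0.0006],
    [0,0.0008,-0.0006],
    [0,0,0],
    [0,0,0],
    [0,0,0]
  ],
  "dr": [
    [0,0,0],
    [0,0,0],
    [0,0,0],
    [0,0,0],
    [0,0,0]
  ]
}}

```text
time_s: 20.7
position: [0.6124, 0.0379, 0.138]
tool_rot: [[-0.011, 1.0, 0.006], [0.938, 0.012, -0.345], [-0.345, 0.002, -0.939]]
ft_force: [-1.6, -8.8, 7.1]
grip_width: 0.0153
```

```bash
python3 chk.py
python3 - <<'E'
from h import *
S=snap('side','side14');snap('wrist','wrist14')
b=cv2.imread('pics/side14.png')[110:180,190:290];c=cv2.imread('pics/wrist14.png')[100:330,100:420]
cv2.imwrite('pics/c23.png',np.hstack([cv2.resize(b,(400,280),interpolation=cv2.INTER_CUBIC),cv2.resize(c,(390,280))]))
E
```

```text
along -0.00032556121133034795 perp [0.0005 0.0004 0.0005] tip perp [0.0007 0.0001 0.0001] rot err [0.0038 0.0013 0.0009] F [-1.5883 -8.8132  7.0652] M [-1.6332  0.387  -0.0531] Falong -11.273975986085684
```

View pics/c23.png

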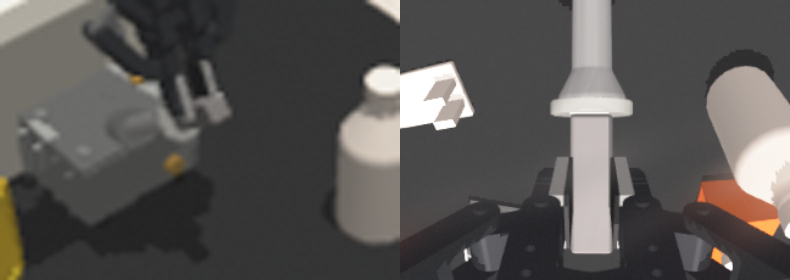

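The collar is stopped on the mouth: 11 N along the axis, no further advance, and the wrist view shows the collar flush on the flare. I'll hold briefly, then draw it out.

Request:
{"name": "jog_arm", "arguments": {
  "travel": [
    [0,0,0],
    [0,0,0],
    [0,0,0],
    [0,-0.0038,0.0032],
    [0.0001,-0.0077,0.0064],
    [0.0002,-0.0153,0.0129],
    [0.0002,-0.0153,0.0129],
    [0.0002,-0.0153,0.0129],
    [0.0002,-0.0153,0.0129],
    [0.0002,-0.0153,0.0129],
    [0.0002,-0.0153,0.0129],
    [0.0002,-0.0153,0.0129],
    [0.0002,-0.0153,0.0129],
    [0.0002,-0.0153,0.0129],
    [0,0,0],
    [0,0,0],
    [0,0,0]
  ],
  "dr": [
    [0,0,0],
    [0,0,0],
    [0,0,0],
    [0,0,0],
    [0,0,0],
    [0,0,0],
    [0,0,0],
    [0,0,0],
    [0,0,0],
    [0,0,0],
    [0,0,0],
    [0,0,0],
    [0,0,0],
    [0,0,0],
    [0,0,0],
    [0,0,0],
    [0,0,0]
  ]
}}

```text
time_s: 22.22
position: [0.6137, -0.1088, 0.2614]
tool_rot: [[-0.013, 1.0, 0.004], [0.94, 0.014, -0.341], [-0.341, -0.0, -0.94]]
ft_force: [0.1, 0.1, -2.0]
grip_width: 0.0153
```

```bash
python3 chk.py
python3 - <<'E'
from plan import *
np.set_printoptions(precision=4,suppress=True)
o=observe()
# target: level, heading keep 90.85->79, tip over tray centre (.499,-.2545) z .20
R=R0; tip=np.array([.499,-.2545,.20]); p=tip-R0@(oT+.15*dT); print('p',p,'delta',p-o['position'],'rot',Ro.from_matrix(R@o['tool_rot'].T).as_rotvec(), o['grip_width'])
E
```

```text
along -0.19215232895145803 perp [-0.0004  0.0006  0.0007] tip perp [-0.0006  0.0007  0.0008] rot err [-0.0009 -0.0012 -0.0003] F [ 0.0591  0.1021 -2.0274] M [0.2101 0.0252 0.0069] Falong 1.3807415479528318
p [ 0.4649 -0.4273  0.1809] delta [-0.1488 -0.3184 -0.0805] rot [ 0.6956 -0.0628 -0.199 ] 0.015292421956798807
```

Request:
{"name": "jog_arm", "arguments": {
  "travel": [
    [0,0,0],
    [0,0,0],
    [0,0,0],
    [0,0,0],
    [0,0,0],
    [0,0,0],
    [0,0,0],
    [0,0,0],
    [0,0,0]
  ],
  "dr": [
    [0.0873,0.0013,0],
    [0.0873,0.0013,0],
    [0.0873,0.0013,0],
    [0.0873,0.0013,0],
    [0.0873,0.0013,0],
    [0.0873,0.0013,0],
    [0.0873,0.0013,0],
    [0.0873,0.0013,0],
    [0,0,0]
  ]
}}

```text
time_s: 22.97
position: [0.6137, -0.1108, 0.2598]
tool_rot: [[-0.008, 1.0, -0.008], [0.938, 0.011, 0.347], [0.347, -0.004, -0.938]]
ft_force: [0.6, 0.2, -1.5]
grip_width: 0.0154
```

Request:
{"name": "jog_arm", "arguments": {
  "travel": [
    [-0.0124,-0.0265,-0.005],
    [-0.0124,-0.0265,-0.005],
    [-0.0124,-0.0265,-0.005],
    [-0.0124,-0.0265,-0.005],
    [-0.0124,-0.0265,-0.005],
    [-0.0124,-0.0265,-0.005],
    [-0.0124,-0.0265,-0.005],
    [-0.0124,-0.0265,-0.005],
    [-0.0124,-0.0265,-0.005],
    [-0.0124,-0.0265,-0.005],
    [-0.0124,-0.0265,-0.005],
    [-0.0124,-0.0265,-0.005],
    [0,0,0],
    [0,0,0],
    [0,0,0],
    [0,0,0]
  ],
  "dr": [
    [0,0,-0.0172],
    [0,0,-0.0172],
    [0,0,-0.0172],
    [0,0,-0.0172],
    [0,0,-0.0172],
    [0,0,-0.0172],
    [0,0,-0.0172],
    [0,0,-0.0172],
    [0,0,-0.0172],
    [0,0,-0.0172],
    [0,0,-0.0172],
    [0,0,-0.0172],
    [0,0,0],
    [0,0,0],
    [0,0,0],
    [0,0,0]
  ]
}}

```text
time_s: 24.3
position: [0.4662, -0.426, 0.2025]
tool_rot: [[0.179, 0.982, 0.065], [0.923, -0.19, 0.336], [0.342, -0.0, -0.94]]
ft_force: [-0.4, -0.2, -0.3]
grip_width: 0.0153
```

Run:
```python
from plan import *
np.set_printoptions(precision=4,suppress=True)
o=observe()
print('tip',o['position']+o['tool_rot']@(oT+.15*dT),'axis',o['tool_rot']@dT,o['qvel'],o['grip_width'],o['ft_force'])
for n in('wrist','side','top'):snap(n,n+'15')
b=cv2.imread('pics/wrist15.png');c=cv2.imread('pics/side15.png');t=cv2.imread('pics/top15.png')
cv2.imwrite('pics/c24.png',cv2.resize(np.hstack([b,c]),(800,300)));cv2.imwrite('pics/c25.png',cv2.resize(t[100:290,90:350],(780,570)))
```

```text
tip [ 0.4998 -0.2532  0.2215] axis [ 0.1882  0.9821 -0.0007] [-0.0461 -0.1655 -0.1492  0.3001  0.0607 -0.0853] 0.015286694033087323 [-0.44   -0.159  -0.2555]
```

View pics/c24.png

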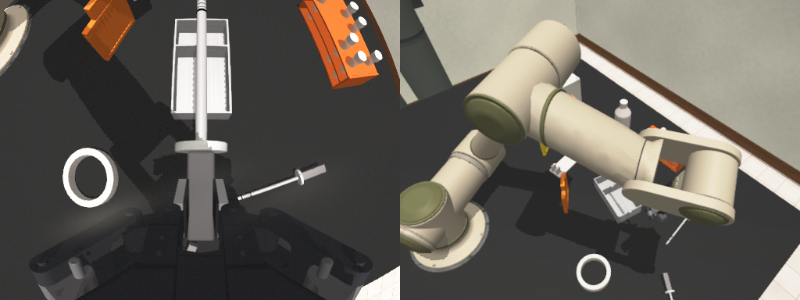

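View pics/c25.png

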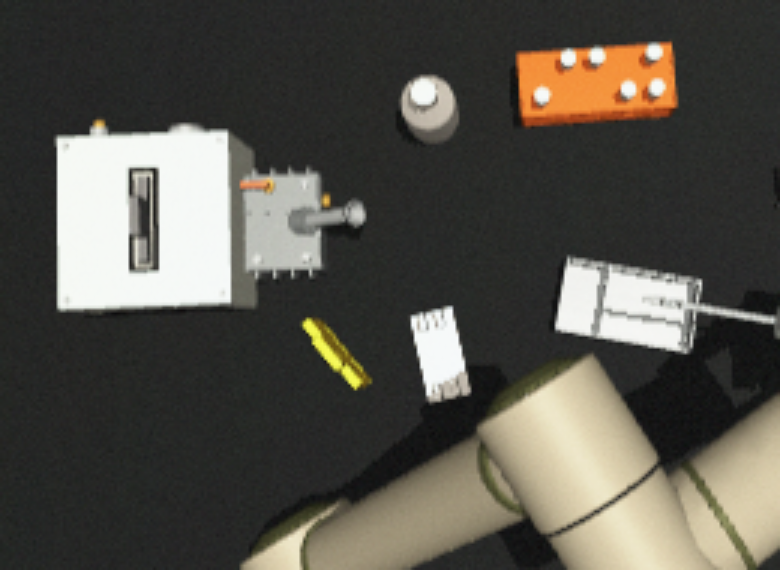

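Request:
{"name": "jog_arm", "arguments": {
  "travel": [
    [0,0,0],
    [0,0,0],
    [0,0,0]
  ],
  "dr": [
    [0,0,0],
    [0,0,0],
    [0,0,0]
  ]
}}

```text
time_s: 24.7
position: [0.4653, -0.4273, 0.2023]
tool_rot: [[0.18, 0.981, 0.065], [0.922, -0.192, 0.336], [0.342, -0.0, -0.94]]
ft_force: [0.9, 0.7, -0.7]
grip_width: 0.0154
```

Run:
```python
from plan import *
np.set_printoptions(precision=4,suppress=True)
T=load('top15');print('top-view tip at z .22',onz(T,303.3,200,.2215))
for t in('wrist10','wrist15'):
    g=cv2.imread(f'pics/{t}.png',0); print(t,[int(x) for x in g[0:200:12,257]])
a=cv2.imread('pics/wrist10.png')[0:330,200:310];b=cv2.imread('pics/wrist15.png')[0:330,200:310];cv2.imwrite('pics/c26.png',cv2.resize(np.hstack([a,b]),None,fx=1.8,fy=1.8))
o=observe();print('tip',o['position']+o['tool_rot']@(oT+.15*dT),o['qvel'])
```

```text
top-view tip at z .22 [ 0.4957 -0.2507  0.2215]
wrist10 [238, 14, 239, 239, 240, 241, 242, 243, 243, 245, 246, 247, 249, 250, 251, 251, 121]
wrist15 [237, 15, 236, 239, 238, 239, 240, 242, 242, 244, 245, 247, 248, 249, 250, 191, 118]
tip [ 0.4993 -0.2545  0.2214] [-0.2231  0.139  -0.1423 -0.1156  0.0922 -0.0368]
```

View pics/c26.png

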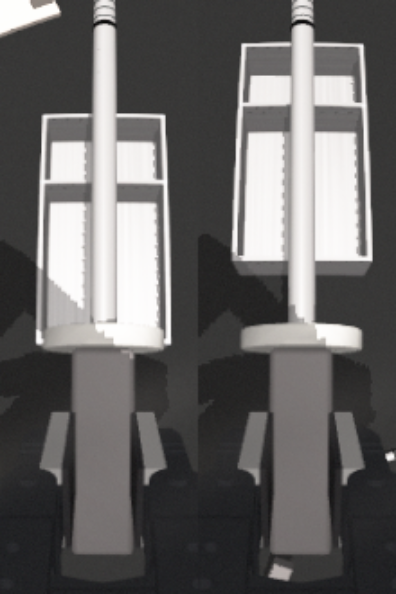

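The dipstick sits in the hand exactly as it did right after the lift, so it hasn't slipped. It is level and its tip is over the tray. I'm handing in the job.

```bash
python3 -c "
from rig import close_job
print(close_job())"
```

```text
the job is handed in; nothing more can be done
None
```

The job is handed in at about 24.7 s of the 72 s allowed; `close_job()` gives no verdict, so these are my own checks.

- **Filter:** The panel was lowered into the slot while held. It touched the floor at the expected height with about 10 N, and only then did I release it. Later pictures show the frame flush with the top and only the tab standing out.
- **Dipping:** The dipstick went down the tube until the collar stopped on the mouth. There was about 11 N along the axis and no further advance, and by the arm's reading the collar was within about 1 mm of my measured mouth position. I held it there for over 0.2 s and then drew it out.
- **Final pose:** It is still gripped and level to within about 0.1°. The tip is at about (0.499, -0.254, 0.221) m, over the middle of the tray. The rod looks the same in the hand as right after the lift, so it has not slipped.
- **Bystanders:** The bottle and rack in the last top view, and the tape roll in the last wrist and side views, show no visible movement.
- **Disagreements:** The cameras disagreed by about 2–3 mm on the slot and about 6 mm on the tube mouth. I used the wrist camera for both, and both fits went in without side force. The top view put the final tip about 5 mm from the arm's own figure, still well inside the tray outline.

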